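# Strip down the spot-plating cell

### The arm

A 6-joint arm with a two-finger parallel gripper is mounted at the origin on a cart in front of the work surface, level with it; the furniture and walls round the work are solid. World frame = base frame: x ahead of the robot, y to its left, z up, the work surface at z = 0. Lengths are in m, angles in rad, forces in N, time in s.
With the tool pointing down it reaches from about 0.4 to 0.825 m from the base axis. Payload 7 kg.
Tool frame: the origin (TCP) lies on the centre line of the jaws, within the pads' length; the fingertips stand 22 mm ahead of it and the grasp point (between the pads) lies 3 mm ahead of it (arm.tcp_to_tips is the distance from the TCP to the fingertips, in m); z points along the fingers, y is the line along which they close (so a half turn about z gives the same grasp; the last joint's range is limited). The gripper opens to 88 mm and grips with 3 to 60 N. Pads are 19 mm wide; open, the fingers measure 130 mm over their backs; the gripper's body (78 mm by 193 mm) begins 47 mm behind the grasp point.
Start: joints at [-1.017, 0.359, 0.012, 0, -1.224, -0.288], TCP at [0.177, -0.651, 0.249] pointing down, gripper open.
Joint ranges: [-3.07, 3.07], [-1.43, 2.12], [-1.02, 1.25], [-3.03, 1.67], [-3.05, -0], [-3.03, 3.03]. Speed limits (rad/s): [2.39, 2.39, 3.01, 3.14, 3.14, 3.14].

### API

Orientations are given as [roll, pitch, yaw] about the fixed x, y, z axes, in that order (R = Rz(yaw) Ry(pitch) Rx(roll)).
In Python, from station import arm gives the robot as it stands.
- The arm moves only by the tool jog_arm, never from a script. Its argument "targets" is a list of rows, each an object of numbers: "dx", "dy", "dz": the shift along the tool's x, y, z in mm; "rx", "ry", "rz": the turn, a rotation vector about the tool's x, y, z in rad; "gripper": the closure, from 0 (fully open) to 1 (shut). In form: [{"dx": .., "dy": .., "dz": .., "rx": .., "ry": .., "rz": .., "gripper": ..}, ...]. A call has exactly 8 rows; each row is the pose to reach, as a shift and turn from the pose commanded when the call began, along the tool's axes at that moment; what a row does not reach only later rows make up. A row lasts 1/12 s, in which the tool goes at most 41.7 mm and 7.16 degrees, less where a joint would pass 70% of its speed; a pose out of reach is approached as far as the arm can. A call with a gripper value outside its range is refused whole. The fingers move at their own pace and stop on an object; "force" is the grip in N (left out, the last holds). Time passes only in rows, so rows that repeat a pose let the fingers close, or fill a call up. It gives the time, the measured TCP pose, the force, the opening and the grip force at its end, in the units of the state.
- arm.get_state(): the state, without advancing time (a new reading comes with each control period).
- arm.grab_frame(name): name is "side" or "top" or "wrist"; returns a dict with "frame" (420x560x3 uint8, red, green, blue), "z_map" (420x560 float32, m along the optical axis (not along the pixel's ray), 0 where there is no reading), "fx", "fy", "cx", "cy" (pixels), "view" (4x4, takes a point from world to camera coordinates). Camera axes: x right, y down, z forward; pixel columns grow to the right and rows downward; lengths in m; the calibration is good to about 2 mm. The wrist camera is an equidistant fisheye: a pixel r from the principal point sees the ray r / f radians off the axis. A picture is of the moment at which its call begins.
- arm.job_done(): hands the job in; it is judged then, once.
The state is a dict: "t": time; "q": joint angles; "qd": joint speeds; "joint_efforts": joint torques, N m; "eef_pos": TCP position; "ee_rot": TCP orientation; "force": force on the tool from outside, world axes, zero at the start; "moment": the same for the moment, N m; "width": finger opening in m; "gripper_force": force on a finger pad.
Only numpy, scipy, OpenCV 4.12 (cv2) and the standard library are available. Lean on these libraries where they do the work, as an engineer would, in place of code of your own. Each camera call takes 0.05 s, during which the arm holds its last target. There are 200 camera calls.

### The job

The contact spot on the copper bus bar has been plated: strip the plating cell from the top down, setting each part on its own place before you take the next. Sit the lid on the green pot so that its anode hangs inside, stand the chamber over the post of the round steel stand, lay the blue saddle flat and central on the yellow drip tray, and last lay the bar centred across the wooden rack between its brass pegs. Leave the paint jar and the roll of tape where they are.

Things in the scene. Friction and masses are not known exactly. Their poses are not given: they have to be found in the camera images.
- lid_knob (a point): Anode lid, top of the cell. Point: middle of its red knob (22 mm diameter, 24 high; small brass stud on top), z up. The knob stands on a black disc, 54 mm diameter, underside 20 mm below the point. Under it a tapered plug (26 mm diameter at the top, 10 deep) and a copper anode rod (10 mm diameter, end 58 mm below the point), which hang in the chamber's bore: lift straight up. 0.12 kg
- chamber_center (a point): White tubular chamber, under the lid, 50 mm tall, open both ends (bore 32). Point: its centre, 25 mm above its foot, z up. Foot nose 38 mm diameter, 5 high, sits in the saddle's window; over it a flange 62 diameter, 6 thick; over that the body, 50 diameter: grip here. Two hose nozzles stick out along its +x and -x, 40 mm from the axis, 5 mm above the point: close the fingers along y. 0.14 kg
- saddle_center (a point): Blue saddle, under the chamber, lying on the bar. Point: its centre, half-way up. 92 mm long (x), 66 wide (y), 21 high: a 16 mm plate with a 43 mm window, and below along both long sides a 5 mm cheek that straddles the bar with 2.5 mm play. Two brass screw heads (11 mm diameter, 7 high) stand on it at x = +-38 mm, already loose, and come with it. Grip across its width. 0.22 kg
- bar_center (a point): Copper bus bar, lowest loose part, 120 mm long (x), 50 wide (y), 6 thick, a silvery plated spot in the middle of its top. Point: its centre. Its two end holes stand over short pins of a fixed grey base: lift straight up. It overhangs the base's ridge by 7 mm on both long sides, 18 mm above the base plate: room for fingertips beside and below. Grip across its width at the middle. 0.30 kg
- pot_mouth (a point): Place of the lid: small green pot with a wide foot (72 mm diameter), fixed. Point: centre of its mouth, at the rim, 50 mm above the bench. Inner diameter 40 mm, outer 48, inside 45 deep. The lid's disc rests on the rim, plug and anode inside.
- drain_seat (a point): Place of the chamber: round steel drain stand (84 mm diameter), fixed. Point: on the axis of its post, at the level of the three ribs on which the chamber's foot comes to stand, 10 mm above the bench. The post, 16 mm diameter with a tapered top, ends 22 mm above the point and enters the chamber's bore.
- tray_top (a point): Place of the saddle: yellow drip tray, 112 x 104 mm, with a perforated steel insert 98 x 90 mm, fixed. Point: centre of the insert's top, 16 mm above the bench, 6 mm above the tray's rim. The saddle may lie any way round, cheeks down.
- rack_rest (a point): Place of the bar: wooden rack, fixed, 98 x 98 mm; two cross bars along its y at x = +-38 mm, 10 mm thick. Point: midway between them, level with their tops, 28 mm above the bench. Brass pegs (8 mm diameter, 16 high) stand on them at y = +-38 mm, 68 mm clear between: the bar lies between, its length along the rack's x, either way round. Open between the cross bars down to 22 mm below the point.
- jar_center (a point): Dark paint jar, 48 mm diameter, 66 mm tall, loose; a bystander, not to be moved. Point: its centre.
- tape_center (a point): Roll of beige masking tape lying flat, 68 mm diameter, 24 mm high, loose; a bystander, not to be moved. Point: its centre.
Mind the look-alikes: they are no part of the job. There is more than one size of the part that bears chamber_center; the job needs the largest.

How it is judged:
On the way, in this order (a step that is already met when the one before it is completed fails the run):
1. the anode lid sits on the rinse pot, its anode hanging inside, and is let go (horizontal distance between lid_knob and pot_mouth below 0.01 m and z of lid_knob in the frame of pot_mouth between 0.014 and 0.026 m and angle between lid_knob's own z axis and vertical below 0.15 rad and contact force between the fingers and anode_lid below 0.1 N), for 0.2 s.
2. the chamber stands over the post of the drain stand and is let go (horizontal distance between chamber_center and drain_seat below 0.012 m and z of chamber_center in the frame of drain_seat between 0.019 and 0.031 m and angle between chamber_center's own z axis and vertical below 0.15 rad and contact force between the fingers and chamber below 0.1 N), for 0.2 s.
3. the saddle lies flat on the drip tray and is let go (horizontal distance between saddle_center and tray_top below 0.015 m and z of saddle_center in the frame of tray_top between 0.0065 and 0.0145 m and angle between saddle_center's own z axis and vertical below 0.15 rad and contact force between the fingers and saddle below 0.1 N), for 0.2 s.
4. the bus bar lies on the wooden rack between the pegs and is let go (horizontal distance between bar_center and rack_rest below 0.015 m and z of bar_center in the frame of rack_rest between -0.002 and 0.008 m and angle between bar_center's own z axis and vertical below 0.15 rad and angle between the x axis of bar_center and the x axis of rack_rest, either way round below 0.25 rad and contact force between the fingers and bus_bar below 0.1 N), for 0.2 s.
At the end, for the whole second after the job is handed in: Lid on the pot within 10 mm of its axis, chamber over the post within 12 mm, saddle flat on the tray and bar on the rack within 15 mm of their centres (bar within 0.25 rad of the rack), all upright within 0.15 rad, let go, at rest; jar and tape within 20 mm of their start (horizontal distance between lid_knob and pot_mouth below 0.01 m and z of lid_knob in the frame of pot_mouth between 0.014 and 0.026 m and angle between each of lid_knob, chamber_center, saddle_center, bar_center's own z axis and vertical below 0.15 rad and horizontal distance between chamber_center and drain_seat below 0.012 m and z of chamber_center in the frame of drain_seat between 0.019 and 0.031 m and horizontal distance between saddle_center and tray_top below 0.015 m and z of saddle_center in the frame of tray_top between 0.0065 and 0.0145 m and horizontal distance between bar_center and rack_rest below 0.015 m and z of bar_center in the frame of rack_rest between -0.002 and 0.008 m and angle between the x axis of bar_center and the x axis of rack_rest, either way round below 0.25 rad and linear speed of each of anode_lid, chamber, saddle, bus_bar below 0.02 m/s and distance of each of jar_center, tape_center from where it was at the start of the episode below 0.02 m); the robot touches nothing.
It fails at once if the paint jar is pushed away or knocked over (distance of jar_center from where it was at the start of the episode above 0.03 m or angle between jar_center's own z axis and vertical above 0.5 rad).
It fails at once if the roll of tape is pushed away (distance of tape_center from where it was at the start of the episode above 0.03 m).
It also fails if it takes over 128 s, if anything falls off the work surface, if the arm or the gripper's body presses on something with over 40 N, if the wrist force passes 120 N, or if a joint passes its speed limit or range.

## Working session

There is one attempt and no reset: what is moved stays moved. The work goes in short steps, Python scripts to look and compute and a tool call to move; the robot and the scene stay as the last step left them, time stands still between calls to the robot, and variables do not carry over. Pictures are saved under pics/ and viewed, at most 14 in all, crops included, and the job is handed in when it is done.

Besides the shell and the picture viewer there is one more tool, called after "Request:" as name([rows], argument=value, ...), one row to a line, values as JSON. jog_arm: Moves the arm, as the interface text tells. Its arguments: {"type":"object","properties":{"targets":{"type":"array","items":{"type":"object","properties":{"dx":{"type":"number"},"dy":{"type":"number"},"dz":{"type":"number"},"rx":{"type":"number"},"ry":{"type":"number"},"rz":{"type":"number"},"gripper":{"type":"number"}}}},"force":{"type":"number"}},"required":["targets"]}

```bash
ls; mkdir -p pics; cat > h.py <<'E'
import numpy as np, cv2
from station import arm
def grab(n):
    f=arm.grab_frame(n); np.savez('/tmp/%s.npz'%n,**f); return f
def load(n): return dict(np.load('/tmp/%s.npz'%n))
def pt(f,u,v,z=None):
    """pixel->world: by depth, or by casting onto plane z"""
    V=f['view'];R=V[:3,:3];t=V[:3,3]
    d=np.array([(u-f['cx'])/f['fx'],(v-f['cy'])/f['fy'],1.])
    if z is None: return R.T@(d*f['z_map'][int(v),int(u)]-t)
    c=-R.T@t; r=R.T@d; return c+r*(z-c[2])/r[2]
def cloud(f):
    h,w=f['z_map'].shape;u,v=np.meshgrid(np.arange(w),np.arange(h));Z=f['z_map']
    P=np.stack([(u-f['cx'])/f['fx']*Z,(v-f['cy'])/f['fy']*Z,Z],-1)
    return (P-f['view'][:3,3])@f['view'][:3,:3]
E
python3 - <<'E'
from h import *
for n in('top','side'):
    f=grab(n); cv2.imwrite(f'pics/{n}0.png',f['frame'][...,::-1]); print(n,f['fx'],f['fy'],f['cx'],f['cy'],f['view'].round(3).tolist())
s=arm.get_state();print(s['eef_pos'],s['ee_rot'],s['t'],s['width'])
E
```

```text
pics
top 508.7080976416982 508.7080976416982 279.0299473665835 204.86380581010124 [[0.03, -1.0, -0.003, -0.008], [-0.998, -0.03, -0.056, 0.526], [0.056, 0.004, -0.998, 1.365], [0.0, 0.0, 0.0, 1.0]]
side 386.7773409313714 386.7773409313714 275.3146313131556 209.08670700454874 [[0.95, -0.31, -0.023, -0.485], [-0.19, -0.522, -0.831, 0.172], [0.246, 0.794, -0.555, 0.809], [0.0, 0.0, 0.0, 1.0]]
[ 0.17717605 -0.65087722  0.24769373] [ 3.14000879e+00 -1.47114783e-04 -2.87586373e+00] 0.1 0.0872053291730586
```

View pics/top0.png

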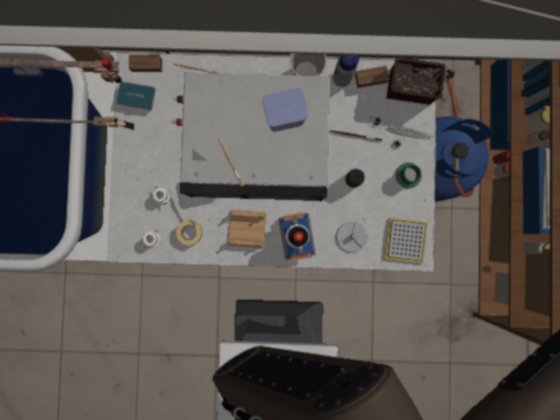

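View pics/side0.png

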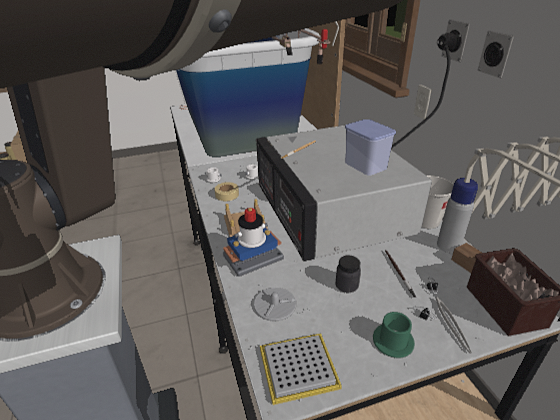

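The top view shows the cell at (298,236), rack (247,229), tape (188,233), drain stand (352,237), tray (407,241), green pot (408,175) and jar (355,178). A tall power unit stands behind the cell, with its front edge at v≈190.
There are three chamber candidates: small white tubes at (160,195) and (151,239), and the large one under the red knob at (298,236). The large one fits, because it is in the cell and under the lid. I'll confirm it in a crop and measure.

```bash
python3 - <<'E'
from h import *
f=load('top'); im=f['frame']
a=cv2.resize(im[150:275,130:440][...,::-1],None,fx=2.5,fy=2.5,interpolation=cv2.INTER_CUBIC)
s=load('side')['frame']; b=cv2.resize(s[150:280,195:325][...,::-1],(280,280),interpolation=cv2.INTER_CUBIC)
b2=cv2.resize(s[280:410,250:430][...,::-1],(388,280),interpolation=cv2.INTER_CUBIC)
o=np.zeros((600,775,3),np.uint8);o[:a.shape[0],:a.shape[1]]=a[:, :775];o[315:595,:280]=b;o[315:595,300:688]=b2
cv2.imwrite('pics/crop.png',o)
C=cloud(f)
for n,u,v in [('knob',298,236),('disc',298,228),('pot rim',408,166),('potc',408,175),('jar',355,177),('tape',180,233),('rack',247,215),('rackL',233,229),('stand',345,250),('standc',352,237),('tray',407,241),('boxfront',250,190),('boxtop',250,170),('boxlow',250,197),('ch1',160,195),('ch2',151,239),('lilac',285,105)]:
    print(n,C[v,u].round(3))
E
```

```text
knob [ 0.444 -0.042  0.133]
disc [ 0.464 -0.043  0.104]
pot rim [ 0.638 -0.331  0.052]
potc [ 0.619 -0.343  0.006]
jar [ 0.602 -0.189  0.067]
tape [0.442 0.271 0.022]
rack [0.496 0.093 0.026]
rackL [0.457 0.131 0.008]
stand [ 0.409 -0.176 -0.   ]
standc [ 0.445 -0.19   0.028]
tray [ 0.439 -0.34   0.015]
boxfront [0.552 0.078 0.16 ]
boxtop [0.601 0.08  0.162]
boxlow [0.545 0.086 0.025]
ch1 [ 0.545  0.336 -0.003]
ch2 [ 0.424  0.355 -0.002]
lilac [ 0.741 -0.     0.252]
```

View pics/crop.png

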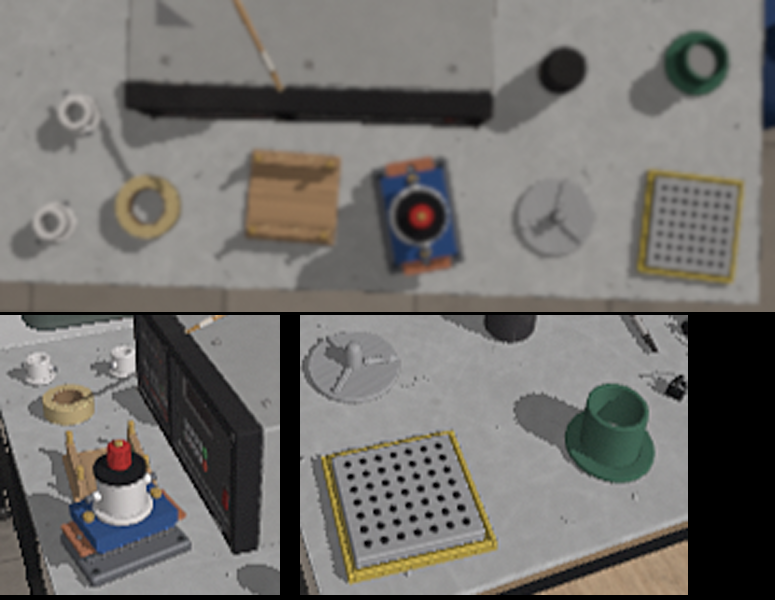

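The crop confirms it: the cell's chamber at (298,236) is much larger than the two loose white tubes. Cell x and rack x both run roughly along world x. Next I'll take accurate centres.

```bash
cat >> h.py <<'E'
def mask(f,lo,hi,box):
    m=cv2.inRange(cv2.cvtColor(f['frame'],cv2.COLOR_RGB2HSV),lo,hi);o=np.zeros_like(m);u0,v0,u1,v1=box;o[v0:v1,u0:u1]=m[v0:v1,u0:u1];return o
def rect(f,m,z):
    v,u=np.nonzero(m);P=np.array([pt(f,a,b,z)[:2] for a,b in zip(u,v)],np.float32)
    (c,s,a)=cv2.minAreaRect(P);return np.round(c,4),np.round(s,4),round(a,1),np.round(P.mean(0),4),len(P)
def circ(f,c,r,z0,z1,zp):
    C=cloud(f);m=(np.hypot(C[...,0]-c[0],C[...,1]-c[1])<r)&(C[...,2]>z0)&(C[...,2]<z1)
    v,u=np.nonzero(m);P=np.array([pt(f,a,b,zp)[:2] for a,b in zip(u,v)],np.float32)
    o=cv2.minEnclosingCircle(P);return np.round(o[0],4),round(o[1],4),len(P),C[m][:,2].mean().round(4)
E
python3 - <<'E'
from h import *
f=load('top');g=load('side')
print('disc',circ(f,(.444,-.042),.045,.096,.110,.102))
print('pot',circ(f,(.62,-.343),.04,.044,.06,.05))
print('potfoot',circ(f,(.62,-.343),.06,.003,.06,.05))
print('jar',circ(f,(.60,-.189),.04,.055,.075,.066))
print('tape',circ(f,(.445,.265),.05,.016,.03,.024))
print('post',circ(f,(.445,-.19),.03,.018,.04,.032))
print('standdisc',circ(f,(.44,-.188),.055,.004,.05,.006))
print('saddle',rect(f,mask(f,(105,110,40),(130,255,255),(270,205,325,265)),.06))
print('tray',rect(f,mask(f,(20,110,90),(35,255,255),(375,210,435,270)),.010))
print('bar/orange',[rect(f,mask(f,(4,90,60),(16,255,255),b),.045) for b in((270,205,325,226),(270,248,325,270))])
print('rack',rect(f,mask(f,(8,60,60),(22,255,255),(222,205,270,252)),.028))
m=mask(f,(0,150,80),(6,255,255),(285,222,312,250));v,u=np.nonzero(m);print('knob top',u.mean(),v.mean(),pt(f,u.mean(),v.mean(),.125))
C=cloud(f)
for z0,z1 in((.03,.045),(.045,.062),(.062,.085),(.085,.11),(.11,.15)):
    k=(abs(C[...,0]-.444)<.08)&(abs(C[...,1]+.042)<.06)&(C[...,2]>z0)&(C[...,2]<z1);print(z0,k.sum(),np.median(C[k],0).round(4) if k.any() else '')
m=mask(g,(0,150,80),(6,255,255),(235,195,265,235));v,u=np.nonzero(m);print('knob side',u.mean(),v.mean(),pt(g,u.mean(),v.mean()), pt(g,u.mean(),v.mean(),.115))
E
```

```text
disc (array([ 0.445 , -0.0437]), 0.0267, 258, np.float64(0.1061))
pot (array([ 0.6207, -0.3441]), 0.0241, 91, np.float64(0.0497))
potfoot (array([ 0.6139, -0.3317]), 0.0579, 553, np.float64(0.0174))
jar (array([ 0.6049, -0.1935]), 0.0219, 210, np.float64(0.0655))
tape (array([0.4466, 0.2469]), 0.0343, 345, np.float64(0.0236))
post (array([ 0.4482, -0.1929]), 0.008, 28, np.float64(0.0279))
standdisc (array([ 0.4393, -0.1888]), 0.0541, 542, np.float64(0.0084))
saddle (array([ 0.4442, -0.042 ]), array([0.0901, 0.0644]), 11.7, array([ 0.4437, -0.0422], dtype=float32), 274)
tray (array([ 0.4412, -0.3381]), array([0.1026, 0.1095]), 84.6, array([ 0.4376, -0.3177], dtype=float32), 202)
bar/orange [(array([ 0.4959, -0.0318]), array([0.0109, 0.0466]), 11.2, array([ 0.4963, -0.0314], dtype=float32), 67), (array([ 0.3916, -0.0525]), array([0.0103, 0.0486]), 13.0, array([ 0.3912, -0.0522], dtype=float32), 68)]
rack (array([0.4602, 0.0917]), array([0.0969, 0.0946]), 87.0, array([0.4599, 0.0917], dtype=float32), 1268)
knob top 298.03333333333336 235.95 [ 0.44441204 -0.0425815   0.125     ]
0.03 177 [ 0.4881 -0.0418  0.0372]
0.045 478 [ 0.4466 -0.0411  0.0541]
0.062 46 [ 0.4445 -0.0406  0.0784]
0.085 264 [ 0.4455 -0.0429  0.1063]
0.11 92 [ 0.4445 -0.0425  0.1291]
knob side 250.125 215.34166666666667 [ 0.44073425 -0.05350562  0.12451141] [ 0.44377213 -0.03998644  0.115     ]
```

```bash
cat >> h.py <<'E'
def rel(x,y,z,yaw=None):
    from scipy.spatial.transform import Rotation as Ro
    s=arm.get_state();R=Ro.from_euler('xyz',s['ee_rot'])
    d=R.inv().apply(np.array([x,y,z])-s['eef_pos'])*1000
    out='d=%s'%d.round(1)
    if yaw is not None:
        y0=s['ee_rot'][2];dy=(yaw-y0+np.pi/2)%np.pi-np.pi/2
        T=Ro.from_euler('xyz',[np.pi,0,y0+dy]);out+=' rot=%s'%(R.inv()*T).as_rotvec().round(4)
    print(out,'t',round(s['t'],2),s['eef_pos'].round(4),s['ee_rot'].round(3),'w',round(s['width'],4),'F',np.round(s['force'],1))
E
python3 -c "
from h import *
rel(.4445,-.0425,.22,.2)"
```

```text
d=[-417.7  516.8   28.5] rot=[ 0.0016 -0.0002  0.0657] t 0.1 [ 0.1772 -0.6509  0.2477] [ 3.14  -0.    -2.876] w 0.0872 F [0.6 0.2 0.5]
```

Request:
jog_arm([
  {"dx":-25,"dy":32,"dz":0},
  {"dx":-50,"dy":63,"dz":0},
  {"dx":-75,"dy":94,"dz":0},
  {"dx":-100,"dy":125,"dz":0},
  {"dx":-125,"dy":156,"dz":0},
  {"dx":-150,"dy":187,"dz":0},
  {"dx":-175,"dy":218,"dz":0},
  {"dx":-200,"dy":249,"dz":0},
])

```text
invalid input at $.targets[0]: expected keys dx, dy, dz, rx, ry, rz, gripper
```

Request:
jog_arm([
  {"dx":-27,"dy":33,"dz":0},
  {"dx":-54,"dy":66,"dz":0},
  {"dx":-81,"dy":99,"dz":0},
  {"dx":-108,"dy":132,"dz":0},
  {"dx":-135,"dy":165,"dz":0},
  {"dx":-162,"dy":198,"dz":0},
  {"dx":-190,"dy":232,"dz":0},
  {"dx":-200,"dy":248,"dz":0},
])

```text
invalid input at $.targets[0]: expected keys dx, dy, dz, rx, ry, rz, gripper
```

```bash
python3 -c "
from h import *
rel(.4445,-.0425,.2,.2);f=grab('wrist');cv2.imwrite('pics/w1.png',f['frame'][...,::-1]);print(f['fx'],f['cx'],f['cy'],f['view'].round(3).tolist())"
```

```text
d=[-417.7  516.7   48.5] rot=[ 0.0016 -0.0002  0.0657] t 0.1 [ 0.1772 -0.6509  0.2477] [ 3.14  -0.    -2.876] w 0.0872 F [0.6 0.2 0.5]
325.19226210127806 279.57739700864346 205.84508267136022 [[-0.262, 0.965, 0.003, 0.674], [0.93, 0.252, 0.266, -0.034], [0.256, 0.072, -0.964, 0.392], [0.0, 0.0, 0.0, 1.0]]
```

Request:
jog_arm([
  {"dx":-25,"dy":32,"dz":0,"rx":0,"ry":0,"rz":0,"gripper":0},
  {"dx":-50,"dy":63,"dz":0,"rx":0,"ry":0,"rz":0,"gripper":0},
  {"dx":-75,"dy":94,"dz":0,"rx":0,"ry":0,"rz":0,"gripper":0},
  {"dx":-100,"dy":125,"dz":0,"rx":0,"ry":0,"rz":0,"gripper":0},
  {"dx":-125,"dy":156,"dz":0,"rx":0,"ry":0,"rz":0,"gripper":0},
  {"dx":-150,"dy":187,"dz":0,"rx":0,"ry":0,"rz":0,"gripper":0},
  {"dx":-175,"dy":218,"dz":0,"rx":0,"ry":0,"rz":0,"gripper":0},
  {"dx":-200,"dy":249,"dz":0,"rx":0,"ry":0,"rz":0,"gripper":0},
])

```text
t: 0.82
eef_pos: [0.3049, -0.3567, 0.2485]
ee_rot: [3.142, 0.0, -2.876]
force: [1.7, -0.8, 0.2]
width: 0.0876
gripper_force: 0.0
```

Request:
jog_arm([
  {"dx":-26,"dy":32,"dz":0,"rx":0,"ry":0,"rz":0,"gripper":0},
  {"dx":-52,"dy":64,"dz":0,"rx":0,"ry":0,"rz":0,"gripper":0},
  {"dx":-78,"dy":96,"dz":0,"rx":0,"ry":0,"rz":0,"gripper":0},
  {"dx":-104,"dy":128,"dz":0,"rx":0,"ry":0,"rz":0,"gripper":0},
  {"dx":-130,"dy":160,"dz":0,"rx":0,"ry":0,"rz":0,"gripper":0},
  {"dx":-156,"dy":192,"dz":0,"rx":0,"ry":0,"rz":0,"gripper":0},
  {"dx":-182,"dy":224,"dz":0,"rx":0,"ry":0,"rz":0,"gripper":0},
  {"dx":-202,"dy":248,"dz":0,"rx":0,"ry":0,"rz":0,"gripper":0},
])

```text
t: 1.48
eef_pos: [0.4352, -0.0634, 0.2488]
ee_rot: [3.141, 0.001, -2.875]
force: [0.4, -0.4, 0.3]
width: 0.0877
gripper_force: 0.0
```

```bash
python3 -c "
from h import *
rel(.4445,-.0425,.2,.2);f=grab('wrist');cv2.imwrite('pics/w1.png',f['frame'][...,::-1]);print(f['view'].round(3).tolist())"
```

```text
d=[-14.4  17.7  48.9] rot=[0.0002 0.0011 0.067 ] t 1.48 [ 0.4352 -0.0634  0.2488] [ 3.141e+00  1.000e-03 -2.875e+00] w 0.0877 F [ 0.4 -0.4  0.3]
[[-0.264, 0.965, 0.001, 0.176], [0.93, 0.254, 0.267, -0.422], [0.258, 0.072, -0.964, 0.284], [0.0, 0.0, 0.0, 1.0]]
```

View pics/w1.png

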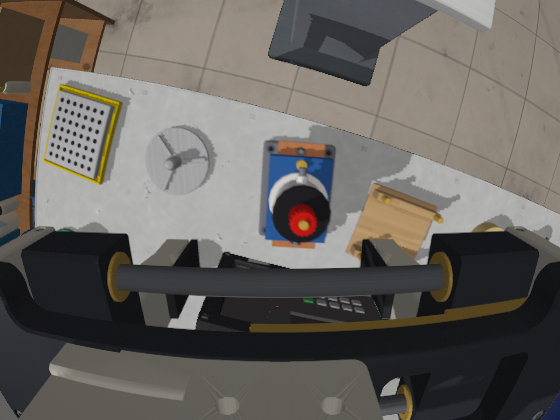

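The wrist view shows the red knob with its stud at (303,226), the stand post tip at (174,158), the rack at (395,222) and the tray at (83,133). I'll cross-check the points with fisheye rays.

```bash
cat >> h.py <<'E'
def wpt(f,u,v,z):
    V=f['view'];R=V[:3,:3];c=-R.T@V[:3,3]
    a,b=u-f['cx'],v-f['cy'];r=np.hypot(a,b);th=r/f['fx']
    k=np.sin(th)/max(r,1e-9);d=R.T@np.array([a*k,b*k,np.cos(th)])
    return c+d*(z-c[2])/d[2]
def wrect(f,m,z):
    v,u=np.nonzero(m);P=np.array([wpt(f,a,b,z)[:2] for a,b in zip(u,v)],np.float32)
    (c,s,a)=cv2.minAreaRect(P);return np.round(c,4),np.round(s,4),round(a,1),np.round(P.mean(0),4),len(P)
E
python3 - <<'E'
from h import *
f=grab('wrist')
print('stud',wpt(f,303,226,.132),'post',wpt(f,174,158,.032))
print('tray',wrect(f,mask(f,(20,110,90),(35,255,255),(30,70,130,195)),.010))
for b in((275,135,330,158),(268,235,320,250)):print('bar',wrect(f,mask(f,(4,90,60),(16,255,255),b),.037))
print('saddle',wrect(f,mask(f,(105,110,40),(130,255,255),(262,140,337,250)),.053))
rel(.4445,-.0425,.135,.2)
E
```

```text
stud [ 0.44787984 -0.03815073  0.132     ] post [ 0.44050752 -0.18409363  0.032     ]
tray (array([ 0.44  , -0.3372]), array([0.1084, 0.1127]), 84.6, array([ 0.4331, -0.3208], dtype=float32), 1028)
bar (array([ 0.3912, -0.0526]), array([0.0142, 0.0506]), 11.5, array([ 0.3909, -0.0528], dtype=float32), 554)
bar (array([ 0.499 , -0.0309]), array([0.0074, 0.0497]), 11.2, array([ 0.4992, -0.0309], dtype=float32), 227)
saddle (array([ 0.4428, -0.0423]), array([0.0939, 0.0668]), 11.4, array([ 0.428 , -0.0488], dtype=float32), 1836)
d=[-13.3  17.3 113.6] rot=[0.0001 0.0007 0.0701] t 1.58 [ 0.4362 -0.0628  0.2486] [ 3.141e+00  1.000e-03 -2.871e+00] w 0.0876 F [-1.3 -0.7 -0.1]
```

Request:
jog_arm([
  {"dx":-6,"dy":8,"dz":15,"rx":0,"ry":0,"rz":0.035,"gripper":0},
  {"dx":-13,"dy":17,"dz":40,"rx":0,"ry":0,"rz":0.07,"gripper":0},
  {"dx":-13,"dy":17.5,"dz":65,"rx":0,"ry":0,"rz":0.07,"gripper":0},
  {"dx":-13,"dy":17.5,"dz":85,"rx":0,"ry":0,"rz":0.07,"gripper":0},
  {"dx":-13,"dy":17.5,"dz":100,"rx":0,"ry":0,"rz":0.07,"gripper":0},
  {"dx":-13,"dy":17.5,"dz":110,"rx":0,"ry":0,"rz":0.07,"gripper":0},
  {"dx":-13,"dy":17.5,"dz":117,"rx":0,"ry":0,"rz":0.07,"gripper":0},
  {"dx":-13,"dy":17.5,"dz":117,"rx":0,"ry":0,"rz":0.07,"gripper":0},
])

```text
t: 2.25
eef_pos: [0.4415, -0.0464, 0.1303]
ee_rot: [-3.141, -0.003, -2.946]
force: [-0.9, -0.1, 0.3]
width: 0.0877
gripper_force: 0.0
```

Request:
jog_arm([
  {"dx":0,"dy":0,"dz":0,"rx":0,"ry":0,"rz":0,"gripper":0.6},
  {"dx":0,"dy":0,"dz":0,"rx":0,"ry":0,"rz":0,"gripper":0.9},
  {"dx":0,"dy":0,"dz":0,"rx":0,"ry":0,"rz":0,"gripper":1},
  {"dx":0,"dy":0,"dz":0,"rx":0,"ry":0,"rz":0,"gripper":1},
  {"dx":0,"dy":0,"dz":0,"rx":0,"ry":0,"rz":0,"gripper":1},
  {"dx":0,"dy":0,"dz":0,"rx":0,"ry":0,"rz":0,"gripper":1},
  {"dx":0,"dy":0,"dz":0,"rx":0,"ry":0,"rz":0,"gripper":1},
  {"dx":0,"dy":0,"dz":0,"rx":0,"ry":0,"rz":0,"gripper":1},
], force=15)

```text
t: 2.92
eef_pos: [0.4426, -0.0458, 0.1317]
ee_rot: [3.142, 0.0, -2.946]
force: [0.1, -0.0, -0.5]
width: 0.0396
gripper_force: 0.0
```

```bash
python3 - <<'E'
from h import *
rel(.4445,-.0425,.131,.2)
f=grab('wrist');g=grab('side')
o=np.zeros((420,760,3),np.uint8);o[:,:560]=f['frame'][...,::-1];o[:200,560:]=cv2.resize(g['frame'][180:280,200:300][...,::-1],(200,200));cv2.imwrite('pics/w2.png',o)
E
```

```text
d=[-2.5  2.9  0.7] rot=[ 0.      0.0002 -0.0041] t 2.92 [ 0.4426 -0.0458  0.1317] [ 3.142  0.    -2.946] w 0.0396 F [ 0.1 -0.  -0.5]
```

View pics/w2.png

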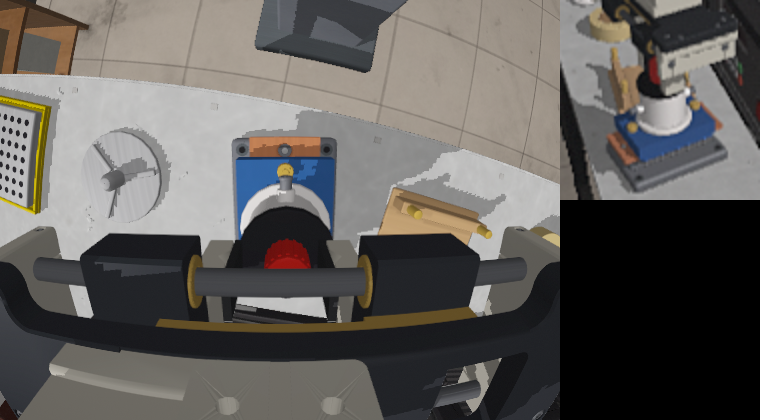

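The wrist view shows the fingers straddling the red knob (288,255), half closed and about 3 mm off. I'll correct that and finish closing.

Request:
jog_arm([
  {"dx":-2,"dy":2.5,"dz":0,"rx":0,"ry":0,"rz":0,"gripper":1},
  {"dx":-2,"dy":2.5,"dz":0,"rx":0,"ry":0,"rz":0,"gripper":1},
  {"dx":-2,"dy":2.5,"dz":0,"rx":0,"ry":0,"rz":0,"gripper":1},
  {"dx":-2,"dy":2.5,"dz":0,"rx":0,"ry":0,"rz":0,"gripper":1},
  {"dx":-2,"dy":2.5,"dz":0,"rx":0,"ry":0,"rz":0,"gripper":1},
  {"dx":-2,"dy":2.5,"dz":0,"rx":0,"ry":0,"rz":0,"gripper":1},
  {"dx":-2,"dy":2.5,"dz":0,"rx":0,"ry":0,"rz":0,"gripper":1},
  {"dx":-2,"dy":2.5,"dz":0,"rx":0,"ry":0,"rz":0,"gripper":1},
])

```text
t: 3.68
eef_pos: [0.4441, -0.043, 0.1316]
ee_rot: [-3.142, 0.0, -2.946]
force: [0.5, 0.8, -1.1]
width: 0.0216
gripper_force: 15.0
```

Request:
jog_arm([
  {"dx":0,"dy":0,"dz":-4,"rx":0,"ry":0,"rz":0,"gripper":1},
  {"dx":0,"dy":0,"dz":-10,"rx":0,"ry":0,"rz":0,"gripper":1},
  {"dx":0,"dy":0,"dz":-20,"rx":0,"ry":0,"rz":0,"gripper":1},
  {"dx":0,"dy":0,"dz":-35,"rx":0,"ry":0,"rz":0,"gripper":1},
  {"dx":0,"dy":0,"dz":-50,"rx":0,"ry":0,"rz":0,"gripper":1},
  {"dx":0,"dy":0,"dz":-65,"rx":0,"ry":0,"rz":0,"gripper":1},
  {"dx":0,"dy":0,"dz":-80,"rx":0,"ry":0,"rz":0,"gripper":1},
  {"dx":0,"dy":0,"dz":-80,"rx":0,"ry":0,"rz":0,"gripper":1},
])

```text
t: 4.35
eef_pos: [0.4454, -0.0429, 0.2148]
ee_rot: [-3.141, 0.005, -2.945]
force: [0.1, 0.6, -0.9]
width: 0.0217
gripper_force: 15.0
```

```bash
python3 - <<'E'
from h import *
rel(.6207,-.344,.21,.2)
E
```

```text
d=[-113.2 -329.5    5.4] rot=[-0.0003  0.0047 -0.0037] t 4.35 [ 0.4454 -0.0429  0.2148] [-3.141  0.005 -2.945] w 0.0217 F [ 0.1  0.6 -0.9]
```

Request:
jog_arm([
  {"dx":-7,"dy":-20,"dz":0,"rx":0,"ry":0,"rz":0,"gripper":1},
  {"dx":-17,"dy":-50,"dz":0,"rx":0,"ry":0,"rz":0,"gripper":1},
  {"dx":-29,"dy":-85,"dz":0,"rx":0,"ry":0,"rz":0,"gripper":1},
  {"dx":-41,"dy":-120,"dz":0,"rx":0,"ry":0,"rz":0,"gripper":1},
  {"dx":-53,"dy":-155,"dz":0,"rx":0,"ry":0,"rz":0,"gripper":1},
  {"dx":-65,"dy":-190,"dz":0,"rx":0,"ry":0,"rz":0,"gripper":1},
  {"dx":-77,"dy":-225,"dz":0,"rx":0,"ry":0,"rz":0,"gripper":1},
  {"dx":-87,"dy":-255,"dz":0,"rx":0,"ry":0,"rz":0,"gripper":1},
])

```text
t: 5.02
eef_pos: [0.5794, -0.2784, 0.2105]
ee_rot: [3.141, -0.001, -2.946]
force: [0.7, 1.0, -1.1]
width: 0.0218
gripper_force: 15.0
```

Request:
jog_arm([
  {"dx":-8,"dy":-25,"dz":0,"rx":0,"ry":0,"rz":0,"gripper":1},
  {"dx":-15,"dy":-45,"dz":0,"rx":0,"ry":0,"rz":0,"gripper":1},
  {"dx":-21,"dy":-60,"dz":0,"rx":0,"ry":0,"rz":0,"gripper":1},
  {"dx":-25,"dy":-70,"dz":0,"rx":0,"ry":0,"rz":0,"gripper":1},
  {"dx":-26,"dy":-74,"dz":10,"rx":0,"ry":0,"rz":0,"gripper":1},
  {"dx":-26,"dy":-74,"dz":30,"rx":0,"ry":0,"rz":0,"gripper":1},
  {"dx":-26,"dy":-74,"dz":50,"rx":0,"ry":0,"rz":0,"gripper":1},
  {"dx":-26,"dy":-74,"dz":60,"rx":0,"ry":0,"rz":0,"gripper":1},
])

```text
t: 5.68
eef_pos: [0.6171, -0.3424, 0.148]
ee_rot: [3.139, -0.003, -2.946]
force: [-1.7, 1.3, -1.5]
width: 0.0217
gripper_force: 15.0
```

```bash
python3 - <<'E'
from h import *
rel(.6207,-.344,.13,.2)
f=grab('wrist');g=grab('side')
o=np.zeros((420,800,3),np.uint8);o[:,:480]=f['frame'][:,40:520][...,::-1];o[:,480:]=cv2.resize(g['frame'][220:370,330:444][...,::-1],(320,420));cv2.imwrite('pics/w3.png',o)
E
```

```text
d=[-3.2 -2.3 18. ] rot=[ 0.0028 -0.0032 -0.0045] t 5.68 [ 0.6171 -0.3424  0.148 ] [ 3.139e+00 -3.000e-03 -2.946e+00] w 0.0217 F [-1.7  1.3 -1.5]
```

View pics/w3.png

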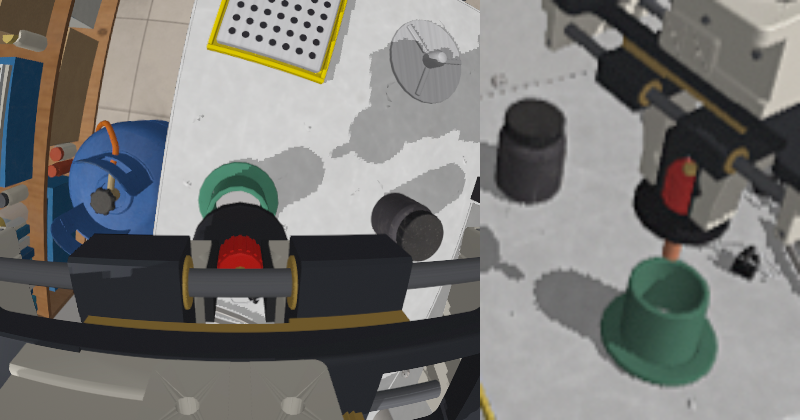

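The pictures show the copper anode hanging just above the green pot's mouth, roughly over it. I'll correct and lower it.

Request:
jog_arm([
  {"dx":-3,"dy":-2,"dz":0,"rx":0,"ry":0,"rz":0,"gripper":1},
  {"dx":-3,"dy":-2,"dz":0,"rx":0,"ry":0,"rz":0,"gripper":1},
  {"dx":-3,"dy":-2,"dz":8,"rx":0,"ry":0,"rz":0,"gripper":1},
  {"dx":-3,"dy":-2,"dz":20,"rx":0,"ry":0,"rz":0,"gripper":1},
  {"dx":-3,"dy":-2,"dz":32,"rx":0,"ry":0,"rz":0,"gripper":1},
  {"dx":-3,"dy":-2,"dz":42,"rx":0,"ry":0,"rz":0,"gripper":1},
  {"dx":-3,"dy":-2,"dz":48,"rx":0,"ry":0,"rz":0,"gripper":1},
  {"dx":-3,"dy":-2,"dz":48,"rx":0,"ry":0,"rz":0,"gripper":1},
])

```text
t: 6.45
eef_pos: [0.621, -0.3447, 0.1009]
ee_rot: [3.14, -0.003, -2.946]
force: [-0.2, 0.2, -1.4]
width: 0.0212
gripper_force: 15.0
```

```bash
python3 - <<'E'
from h import *
rel(.6207,-.344,.084,.2)
E
```

```text
d=[ 0.1  0.7 16.9] rot=[ 0.0019 -0.0033 -0.0045] t 6.45 [ 0.621  -0.3447  0.1009] [ 3.140e+00 -3.000e-03 -2.946e+00] w 0.0212 F [-0.2  0.2 -1.4]
```

Request:
jog_arm([
  {"dx":0,"dy":0.5,"dz":5,"rx":0,"ry":0,"rz":0,"gripper":1},
  {"dx":0,"dy":0.5,"dz":10,"rx":0,"ry":0,"rz":0,"gripper":1},
  {"dx":0,"dy":0.5,"dz":13,"rx":0,"ry":0,"rz":0,"gripper":1},
  {"dx":0,"dy":0.5,"dz":15,"rx":0,"ry":0,"rz":0,"gripper":1},
  {"dx":0,"dy":0.5,"dz":16,"rx":0,"ry":0,"rz":0,"gripper":1},
  {"dx":0,"dy":0.5,"dz":17,"rx":0,"ry":0,"rz":0,"gripper":1},
  {"dx":0,"dy":0.5,"dz":17.5,"rx":0,"ry":0,"rz":0,"gripper":1},
  {"dx":0,"dy":0.5,"dz":17.5,"rx":0,"ry":0,"rz":0,"gripper":1},
])

```text
t: 7.12
eef_pos: [0.6222, -0.3446, 0.0862]
ee_rot: [-3.141, 0.0, -2.946]
force: [-0.9, -0.3, -1.6]
width: 0.0215
gripper_force: 15.0
```

```bash
python3 - <<'E'
from h import *
rel(.6207,-.344,.084,.2)
E
```

```text
d=[1.3 0.9 2.2] rot=[-0.0001  0.0002 -0.0042] t 7.12 [ 0.6222 -0.3446  0.0862] [-3.141  0.    -2.946] w 0.0215 F [-0.9 -0.3 -1.6]
```

Request:
jog_arm([
  {"dx":0.5,"dy":0.5,"dz":0.5,"rx":0,"ry":0,"rz":0,"gripper":1},
  {"dx":0.5,"dy":0.5,"dz":1,"rx":0,"ry":0,"rz":0,"gripper":1},
  {"dx":0.5,"dy":0.5,"dz":1.5,"rx":0,"ry":0,"rz":0,"gripper":1},
  {"dx":0.5,"dy":0.5,"dz":2,"rx":0,"ry":0,"rz":0,"gripper":1},
  {"dx":0.5,"dy":0.5,"dz":2.5,"rx":0,"ry":0,"rz":0,"gripper":1},
  {"dx":0.5,"dy":0.5,"dz":2.5,"rx":0,"ry":0,"rz":0,"gripper":1},
  {"dx":0.5,"dy":0.5,"dz":2.5,"rx":0,"ry":0,"rz":0,"gripper":1},
  {"dx":0.5,"dy":0.5,"dz":2.5,"rx":0,"ry":0,"rz":0,"gripper":1},
])

```text
t: 7.78
eef_pos: [0.6215, -0.3442, 0.0836]
ee_rot: [-3.142, -0.0, -2.946]
force: [-0.1, -0.2, -1.1]
width: 0.0214
gripper_force: 15.0
```

Request:
jog_arm([
  {"dx":0,"dy":0,"dz":0.7,"rx":0,"ry":0,"rz":0,"gripper":1},
  {"dx":0,"dy":0,"dz":0.7,"rx":0,"ry":0,"rz":0,"gripper":1},
  {"dx":0,"dy":0,"dz":0.7,"rx":0,"ry":0,"rz":0,"gripper":0.7},
  {"dx":0,"dy":0,"dz":0.7,"rx":0,"ry":0,"rz":0,"gripper":0.4},
  {"dx":0,"dy":0,"dz":0.7,"rx":0,"ry":0,"rz":0,"gripper":0.3},
  {"dx":0,"dy":0,"dz":0.7,"rx":0,"ry":0,"rz":0,"gripper":0.2},
  {"dx":0,"dy":0,"dz":0.7,"rx":0,"ry":0,"rz":0,"gripper":0},
  {"dx":0,"dy":0,"dz":0.7,"rx":0,"ry":0,"rz":0,"gripper":0},
])

```text
t: 8.45
eef_pos: [0.6216, -0.3442, 0.083]
ee_rot: [-3.141, 0.0, -2.946]
force: [0.4, 0.5, -0.3]
width: 0.0544
gripper_force: 0.0
```

Request:
jog_arm([
  {"dx":0,"dy":0,"dz":-3,"rx":0,"ry":0,"rz":0,"gripper":0},
  {"dx":0,"dy":0,"dz":-10,"rx":0,"ry":0,"rz":0,"gripper":0},
  {"dx":0,"dy":0,"dz":-25,"rx":0,"ry":0,"rz":0,"gripper":0},
  {"dx":0,"dy":0,"dz":-45,"rx":0,"ry":0,"rz":0,"gripper":0},
  {"dx":0,"dy":0,"dz":-70,"rx":0,"ry":0,"rz":0,"gripper":0},
  {"dx":0,"dy":0,"dz":-95,"rx":0,"ry":0,"rz":0,"gripper":0},
  {"dx":0,"dy":0,"dz":-110,"rx":0,"ry":0,"rz":0,"gripper":0},
  {"dx":0,"dy":0,"dz":-115,"rx":0,"ry":0,"rz":0,"gripper":0},
])

```text
t: 9.12
eef_pos: [0.6229, -0.3449, 0.2024]
ee_rot: [-3.138, 0.005, -2.945]
force: [0.3, -0.9, 0.5]
width: 0.0876
gripper_force: 0.0
```

```bash
python3 - <<'E'
from h import *
rel(.4444,-.0422,.2,.2)
f=grab('top');C=cloud(f)
print('disc',circ(f,(.62,-.343),.035,.052,.065,.058))
k=(np.hypot(C[...,0]-.62,C[...,1]+.344)<.04)&(C[...,2]>.065)&(C[...,2]<.1);print(k.sum(),np.median(C[k],0) if k.any() else '')
g=grab('side');cv2.imwrite('pics/s1.png',np.hstack([cv2.resize(g['frame'][280:370,330:450][...,::-1],(400,300)),cv2.resize(f['frame'][150:270,270:430][...,::-1],(400,300))]))
E
```

```text
d=[116.  331.7   0.8] rot=[-0.0032  0.0048 -0.0037] t 9.12 [ 0.6229 -0.3449  0.2024] [-3.138  0.005 -2.945] w 0.0876 F [ 0.3 -0.9  0.5]
disc (array([ 0.6216, -0.356 ]), 0.0241, 23, np.float64(0.0582))
1 [ 0.6263482  -0.35445781  0.08252543]
```

View pics/s1.png

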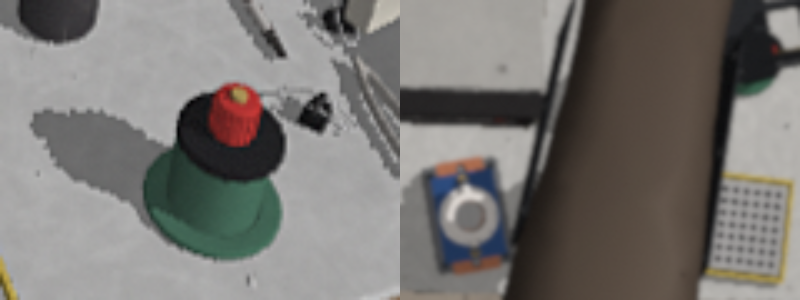

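The side view shows the lid flat on the green pot. I'll measure the chamber and go back to the cell.

Request:
jog_arm([
  {"dx":9,"dy":26,"dz":0,"rx":0,"ry":0,"rz":0,"gripper":0},
  {"dx":22,"dy":62,"dz":0,"rx":0,"ry":0,"rz":0,"gripper":0},
  {"dx":35,"dy":100,"dz":0,"rx":0,"ry":0,"rz":0,"gripper":0},
  {"dx":48,"dy":138,"dz":0,"rx":0,"ry":0,"rz":0,"gripper":0},
  {"dx":61,"dy":176,"dz":0,"rx":0,"ry":0,"rz":0,"gripper":0},
  {"dx":74,"dy":212,"dz":0,"rx":0,"ry":0,"rz":0,"gripper":0},
  {"dx":87,"dy":248,"dz":0,"rx":0,"ry":0,"rz":0,"gripper":0},
  {"dx":99,"dy":282,"dz":0,"rx":0,"ry":0,"rz":0,"gripper":0},
])

```text
t: 9.88
eef_pos: [0.4674, -0.0857, 0.1966]
ee_rot: [3.141, -0.002, -2.946]
force: [0.8, 1.4, 0.5]
width: 0.0875
gripper_force: 0.0
```

Request:
jog_arm([
  {"dx":8,"dy":24,"dz":0,"rx":0,"ry":0,"rz":0,"gripper":0},
  {"dx":14,"dy":40,"dz":0,"rx":0,"ry":0,"rz":0,"gripper":0},
  {"dx":17,"dy":49,"dz":0,"rx":0,"ry":0,"rz":0,"gripper":0},
  {"dx":17,"dy":50,"dz":10,"rx":0,"ry":0,"rz":0,"gripper":0},
  {"dx":17,"dy":50,"dz":25,"rx":0,"ry":0,"rz":0,"gripper":0},
  {"dx":17,"dy":50,"dz":40,"rx":0,"ry":0,"rz":0,"gripper":0},
  {"dx":17,"dy":50,"dz":50,"rx":0,"ry":0,"rz":0,"gripper":0},
  {"dx":17,"dy":50,"dz":50,"rx":0,"ry":0,"rz":0,"gripper":0},
])

```text
t: 10.55
eef_pos: [0.4415, -0.0417, 0.1453]
ee_rot: [-3.141, -0.005, -2.947]
force: [0.4, -0.2, 0.7]
width: 0.0875
gripper_force: 0.0
```

```bash
python3 - <<'E'
from h import *
f=load('top')
print('chamber',circ(f,(.444,-.042),.035,.093,.105,.098))
g=load('side')
print('chamber side', circ(g,(.444,-.042),.035,.09,.105,.098))
rel(.4444,-.0422,.085,.2)
E
```

```text
chamber (array([ 0.4453, -0.0436]), 0.0248, 174, np.float64(0.0984))
chamber side (array([ 0.4411, -0.0485]), 0.029, 245, np.float64(0.0961))
d=[-3.1 -1.  60.3] rot=[-0.0001 -0.005  -0.005 ] t 10.55 [ 0.4415 -0.0417  0.1453] [-3.141 -0.005 -2.947] w 0.0875 F [ 0.4 -0.2  0.7]
```

Request:
jog_arm([
  {"dx":-3,"dy":-1,"dz":10,"rx":0,"ry":0,"rz":0,"gripper":0},
  {"dx":-3,"dy":-1,"dz":25,"rx":0,"ry":0,"rz":0,"gripper":0},
  {"dx":-3,"dy":-1,"dz":38,"rx":0,"ry":0,"rz":0,"gripper":0},
  {"dx":-3,"dy":-1,"dz":48,"rx":0,"ry":0,"rz":0,"gripper":0},
  {"dx":-3,"dy":-1,"dz":55,"rx":0,"ry":0,"rz":0,"gripper":0},
  {"dx":-3,"dy":-1,"dz":60,"rx":0,"ry":0,"rz":0,"gripper":0},
  {"dx":-3,"dy":-1,"dz":60,"rx":0,"ry":0,"rz":0,"gripper":0},
  {"dx":-3,"dy":-1,"dz":60,"rx":0,"ry":0,"rz":0,"gripper":0},
])

```text
t: 11.22
eef_pos: [0.4465, -0.0416, 0.088]
ee_rot: [-3.141, -0.0, -2.946]
force: [0.1, -0.2, 0.6]
width: 0.0878
gripper_force: 0.0
```

Request:
jog_arm([
  {"dx":0,"dy":0,"dz":0,"rx":0,"ry":0,"rz":0,"gripper":1},
  {"dx":0,"dy":0,"dz":0,"rx":0,"ry":0,"rz":0,"gripper":1},
  {"dx":0,"dy":0,"dz":0,"rx":0,"ry":0,"rz":0,"gripper":1},
  {"dx":0,"dy":0,"dz":0,"rx":0,"ry":0,"rz":0,"gripper":1},
  {"dx":0,"dy":0,"dz":0,"rx":0,"ry":0,"rz":0,"gripper":1},
  {"dx":0,"dy":0,"dz":0,"rx":0,"ry":0,"rz":0,"gripper":1},
  {"dx":0,"dy":0,"dz":0,"rx":0,"ry":0,"rz":0,"gripper":1},
  {"dx":0,"dy":0,"dz":0,"rx":0,"ry":0,"rz":0,"gripper":1},
], force=15)

```text
t: 11.88
eef_pos: [0.4463, -0.0415, 0.088]
ee_rot: [3.142, 0.0, -2.946]
force: [-1.2, -0.0, 1.4]
width: 0.0507
gripper_force: 15.0
```

```bash
python3 - <<'E'
from h import *
rel(.4450,-.043,.085,.2)
E
```

```text
d=[ 1.6 -1.2  3. ] rot=[ 0.      0.0001 -0.0042] t 11.88 [ 0.4463 -0.0415  0.088 ] [ 3.142  0.    -2.946] w 0.0507 F [-1.2 -0.   1.4]
```

Request:
jog_arm([
  {"dx":0,"dy":0,"dz":-3,"rx":0,"ry":0,"rz":0,"gripper":1},
  {"dx":0,"dy":0,"dz":-8,"rx":0,"ry":0,"rz":0,"gripper":1},
  {"dx":0,"dy":0,"dz":-16,"rx":0,"ry":0,"rz":0,"gripper":1},
  {"dx":0,"dy":0,"dz":-28,"rx":0,"ry":0,"rz":0,"gripper":1},
  {"dx":0,"dy":0,"dz":-42,"rx":0,"ry":0,"rz":0,"gripper":1},
  {"dx":0,"dy":0,"dz":-56,"rx":0,"ry":0,"rz":0,"gripper":1},
  {"dx":0,"dy":0,"dz":-68,"rx":0,"ry":0,"rz":0,"gripper":1},
  {"dx":0,"dy":0,"dz":-70,"rx":0,"ry":0,"rz":0,"gripper":1},
])

```text
t: 12.55
eef_pos: [0.4475, -0.0413, 0.1605]
ee_rot: [3.142, 0.004, -2.945]
force: [0.5, 0.7, -1.6]
width: 0.0504
gripper_force: 15.0
```

```bash
python3 - <<'E'
from h import *
rel(.4450,-.19,.15,.2)
f=grab('top');C=cloud(f)
# stand: ribs/disc by depth, from start image, per height slice
f=np.load('/tmp/top.npz');f=dict(f)
for z0,z1 in((.004,.008),(.008,.014),(.014,.02),(.02,.03),(.03,.04)):
    k=(np.hypot(C[...,0]-.445,C[...,1]+.19)<.06)&(C[...,2]>z0)&(C[...,2]<z1);print(z0,k.sum(),C[k].mean(0).round(4) if k.any() else '')
w=grab('wrist')
o=np.hstack([cv2.resize(f['frame'][210:265,315:390][...,::-1],(409,300),interpolation=cv2.INTER_CUBIC),cv2.resize(w['frame'][80:260,60:300][...,::-1],(400,300))[:, :391]])
cv2.imwrite('pics/st.png',o)
E
```

```text
d=[  31.5 -145.4   10.4] rot=[ 0.0001  0.0039 -0.0038] t 12.55 [ 0.4475 -0.0413  0.1605] [ 3.142  0.004 -2.945] w 0.0504 F [ 0.5  0.7 -1.6]
0.004 306 [ 0.4458 -0.2002  0.0059]
0.008 149 [ 0.4522 -0.1983  0.0098]
0.014 8 [ 0.4519 -0.194   0.0152]
0.02 18 [ 0.4474 -0.1944  0.0261]
0.03 8 [ 0.4503 -0.1938  0.0326]
```

View pics/st.png

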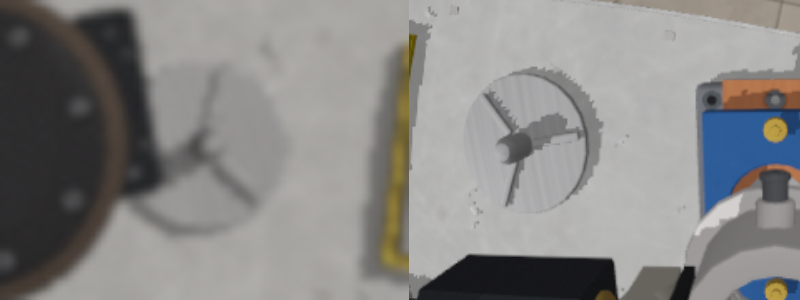

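The crop shows the stand at left (ribs meet at ≈(200,148)) and the wrist view of it at right: disc centre (525,143), post tip (503,152). I'll cast both.

```bash
python3 - <<'E'
from h import *
w=load('wrist')
print('tip',wpt(w,116.4,171,.032),'disc',wpt(w,129.6,165.8,.006), 'disc edges',[wpt(w,60+(u-409)/1.667,80+v/1.667,.006).round(4) for u,v in((464,135),(586,145),(527,72),(527,214))])
f=load('top')
print('top tip',pt(f,315+205/5.453,210+143/5.453,.032),'base',pt(f,315+200/5.453,210+148/5.453,.008), 'edges u',[pt(f,315+u/5.453,210+v/5.453,.006).round(4) for u,v in((125,148),(288,148),(205,62),(205,238))])
E
```

```text
tip [ 0.44567941 -0.19139298  0.032     ] disc [ 0.44491567 -0.19028163  0.006     ] disc edges [array([ 0.4467, -0.2336,  0.006 ]), array([ 0.4397, -0.1517,  0.006 ]), array([ 0.4037, -0.1942,  0.006 ]), array([ 0.4877, -0.1854,  0.006 ])]
top tip [ 0.44761337 -0.19124493  0.032     ] base [ 0.44501543 -0.19221198  0.008     ] edges u [array([ 0.4439, -0.1551,  0.006 ]), array([ 0.4463, -0.2363,  0.006 ]), array([ 0.4879, -0.194 ,  0.006 ]), array([ 0.4004, -0.196 ,  0.006 ])]
```

```bash
python3 - <<'E'
from h import *
rel(.4465,-.1915,.12,.2)
E
```

```text
d=[  29.3 -147.2   38.5] rot=[ 0.0004  0.0019 -0.0044] t 12.65 [ 0.4466 -0.0414  0.1586] [ 3.141e+00  2.000e-03 -2.946e+00] w 0.0506 F [-0.7 -0.5 -2.2]
```

Request:
jog_arm([
  {"dx":2,"dy":-10,"dz":0,"rx":0,"ry":0,"rz":0,"gripper":1},
  {"dx":6,"dy":-30,"dz":0,"rx":0,"ry":0,"rz":0,"gripper":1},
  {"dx":11,"dy":-55,"dz":0,"rx":0,"ry":0,"rz":0,"gripper":1},
  {"dx":16,"dy":-80,"dz":0,"rx":0,"ry":0,"rz":0,"gripper":1},
  {"dx":21,"dy":-105,"dz":5,"rx":0,"ry":0,"rz":0,"gripper":1},
  {"dx":25,"dy":-127,"dz":15,"rx":0,"ry":0,"rz":0,"gripper":1},
  {"dx":28,"dy":-141,"dz":28,"rx":0,"ry":0,"rz":0,"gripper":1},
  {"dx":29,"dy":-147,"dz":38,"rx":0,"ry":0,"rz":0,"gripper":1},
])

```text
t: 13.32
eef_pos: [0.4452, -0.1933, 0.1181]
ee_rot: [3.141, -0.002, -2.948]
force: [0.0, -0.6, -0.9]
width: 0.0504
gripper_force: 15.0
```

Request:
jog_arm([
  {"dx":0,"dy":0,"dz":0,"rx":0,"ry":0,"rz":0,"gripper":1},
  {"dx":0,"dy":0,"dz":0,"rx":0,"ry":0,"rz":0,"gripper":1},
  {"dx":0,"dy":0,"dz":0,"rx":0,"ry":0,"rz":0,"gripper":1},
  {"dx":0,"dy":0,"dz":5,"rx":0,"ry":0,"rz":0,"gripper":1},
  {"dx":0,"dy":0,"dz":12,"rx":0,"ry":0,"rz":0,"gripper":1},
  {"dx":0,"dy":0,"dz":20,"rx":0,"ry":0,"rz":0,"gripper":1},
  {"dx":0,"dy":0,"dz":25,"rx":0,"ry":0,"rz":0,"gripper":1},
  {"dx":0,"dy":0,"dz":25,"rx":0,"ry":0,"rz":0,"gripper":1},
])

```text
t: 13.98
eef_pos: [0.4456, -0.191, 0.0935]
ee_rot: [3.141, -0.002, -2.946]
force: [-0.5, 0.9, -1.6]
width: 0.0506
gripper_force: 15.0
```

```bash
python3 - <<'E'
from h import *
rel(.4465,-.1915,.051,.2)
E
```

```text
d=[-0.9 -0.7 42.5] rot=[ 0.0007 -0.0021 -0.004 ] t 13.98 [ 0.4456 -0.191   0.0935] [ 3.141e+00 -2.000e-03 -2.946e+00] w 0.0506 F [-0.5  0.9 -1.6]
```

Request:
jog_arm([
  {"dx":-0.5,"dy":-0.5,"dz":6,"rx":0,"ry":0,"rz":0,"gripper":1},
  {"dx":-0.5,"dy":-0.5,"dz":14,"rx":0,"ry":0,"rz":0,"gripper":1},
  {"dx":-0.5,"dy":-0.5,"dz":22,"rx":0,"ry":0,"rz":0,"gripper":1},
  {"dx":-0.5,"dy":-0.5,"dz":30,"rx":0,"ry":0,"rz":0,"gripper":1},
  {"dx":-0.5,"dy":-0.5,"dz":36,"rx":0,"ry":0,"rz":0,"gripper":1},
  {"dx":-0.5,"dy":-0.5,"dz":39,"rx":0,"ry":0,"rz":0,"gripper":1},
  {"dx":-0.5,"dy":-0.5,"dz":41,"rx":0,"ry":0,"rz":0,"gripper":1},
  {"dx":-0.5,"dy":-0.5,"dz":41,"rx":0,"ry":0,"rz":0,"gripper":1},
])

```text
t: 14.65
eef_pos: [0.4468, -0.1918, 0.0534]
ee_rot: [3.141, -0.001, -2.946]
force: [0.3, 0.4, -0.8]
width: 0.0501
gripper_force: 15.0
```

Request:
jog_arm([
  {"dx":0,"dy":0,"dz":0.5,"rx":0,"ry":0,"rz":0,"gripper":1},
  {"dx":0,"dy":0,"dz":0.8,"rx":0,"ry":0,"rz":0,"gripper":1},
  {"dx":0,"dy":0,"dz":1.2,"rx":0,"ry":0,"rz":0,"gripper":1},
  {"dx":0,"dy":0,"dz":1.6,"rx":0,"ry":0,"rz":0,"gripper":1},
  {"dx":0,"dy":0,"dz":2,"rx":0,"ry":0,"rz":0,"gripper":1},
  {"dx":0,"dy":0,"dz":2,"rx":0,"ry":0,"rz":0,"gripper":1},
  {"dx":0,"dy":0,"dz":2,"rx":0,"ry":0,"rz":0,"gripper":1},
  {"dx":0,"dy":0,"dz":2,"rx":0,"ry":0,"rz":0,"gripper":1},
])

```text
t: 15.32
eef_pos: [0.4471, -0.1918, 0.0519]
ee_rot: [-3.142, 0.0, -2.946]
force: [1.0, 0.4, -1.4]
width: 0.0504
gripper_force: 15.0
```

Request:
jog_arm([
  {"dx":0,"dy":0,"dz":0.5,"rx":0,"ry":0,"rz":0,"gripper":1},
  {"dx":0,"dy":0,"dz":1,"rx":0,"ry":0,"rz":0,"gripper":1},
  {"dx":0,"dy":0,"dz":1.4,"rx":0,"ry":0,"rz":0,"gripper":1},
  {"dx":0,"dy":0,"dz":1.4,"rx":0,"ry":0,"rz":0,"gripper":1},
  {"dx":0,"dy":0,"dz":1.4,"rx":0,"ry":0,"rz":0,"gripper":1},
  {"dx":0,"dy":0,"dz":1.4,"rx":0,"ry":0,"rz":0,"gripper":0.4},
  {"dx":0,"dy":0,"dz":1.4,"rx":0,"ry":0,"rz":0,"gripper":0.3},
  {"dx":0,"dy":0,"dz":1.4,"rx":0,"ry":0,"rz":0,"gripper":0.1},
])

```text
t: 15.98
eef_pos: [0.4472, -0.1918, 0.0506]
ee_rot: [-3.141, 0.0, -2.946]
force: [0.3, -0.1, -0.3]
width: 0.0607
gripper_force: 0.0
```

Request:
jog_arm([
  {"dx":0,"dy":0,"dz":0,"rx":0,"ry":0,"rz":0,"gripper":0},
  {"dx":0,"dy":0,"dz":0,"rx":0,"ry":0,"rz":0,"gripper":0},
  {"dx":0,"dy":0,"dz":-5,"rx":0,"ry":0,"rz":0,"gripper":0},
  {"dx":0,"dy":0,"dz":-20,"rx":0,"ry":0,"rz":0,"gripper":0},
  {"dx":0,"dy":0,"dz":-45,"rx":0,"ry":0,"rz":0,"gripper":0},
  {"dx":0,"dy":0,"dz":-75,"rx":0,"ry":0,"rz":0,"gripper":0},
  {"dx":0,"dy":0,"dz":-100,"rx":0,"ry":0,"rz":0,"gripper":0},
  {"dx":0,"dy":0,"dz":-110,"rx":0,"ry":0,"rz":0,"gripper":0},
])

```text
t: 16.65
eef_pos: [0.4486, -0.1921, 0.1645]
ee_rot: [-3.14, 0.005, -2.945]
force: [1.0, 0.1, 0.1]
width: 0.0877
gripper_force: 0.0
```

```bash
python3 - <<'E'
from h import *
g=grab('side')
print('ch side', circ(g,(.446,-.191),.035,.05,.07,.060))
rel(.4440,-.0422,.16,.2)
cv2.imwrite('pics/s2.png',cv2.resize(g['frame'][150:330,200:400][...,::-1],(667,600)))
E
```

```text
ch side (array([ 0.4416, -0.1982]), 0.0289, 352, np.float64(0.0574))
d=[-24.3 148.    4.7] rot=[-0.0022  0.0061 -0.0035] t 16.7 [ 0.449  -0.1921  0.1649] [-3.139  0.006 -2.945] w 0.0878 F [0.9 0.4 1.6]
```

View pics/s2.png

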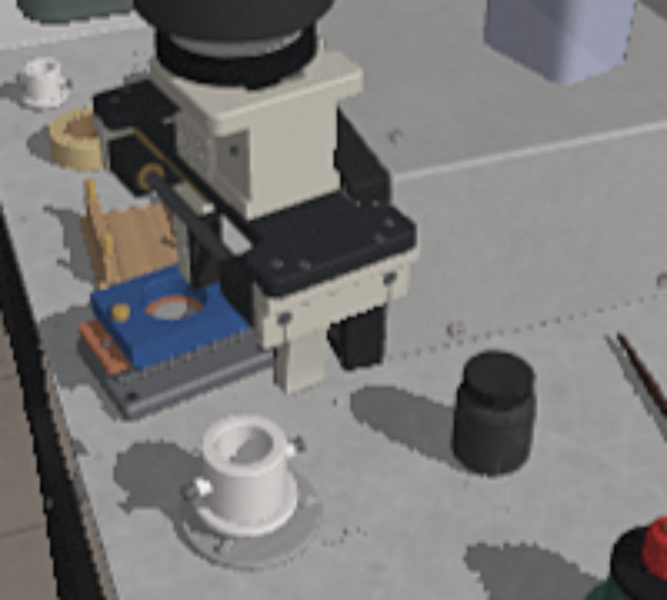

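The side view shows the chamber upright over the stand's post, and the saddle now free on the bar. Next is the saddle.

Request:
jog_arm([
  {"dx":-3,"dy":18,"dz":0,"rx":0,"ry":0,"rz":0,"gripper":0},
  {"dx":-8,"dy":48,"dz":0,"rx":0,"ry":0,"rz":0,"gripper":0},
  {"dx":-13,"dy":80,"dz":0,"rx":0,"ry":0,"rz":0,"gripper":0},
  {"dx":-18,"dy":110,"dz":0,"rx":0,"ry":0,"rz":0,"gripper":0},
  {"dx":-22,"dy":135,"dz":0,"rx":0,"ry":0,"rz":0,"gripper":0},
  {"dx":-24,"dy":147,"dz":15,"rx":0,"ry":0,"rz":0,"gripper":0},
  {"dx":-24,"dy":148,"dz":35,"rx":0,"ry":0,"rz":0,"gripper":0},
  {"dx":-24,"dy":148,"dz":45,"rx":0,"ry":0,"rz":0,"gripper":0},
])

```text
t: 17.37
eef_pos: [0.4407, -0.041, 0.1138]
ee_rot: [3.141, -0.001, -2.944]
force: [-0.5, -0.5, 0.4]
width: 0.0874
gripper_force: 0.0
```

Request:
jog_arm([
  {"dx":0,"dy":0,"dz":0,"rx":0,"ry":0,"rz":0,"gripper":0},
  {"dx":0,"dy":0,"dz":0,"rx":0,"ry":0,"rz":0,"gripper":0},
  {"dx":0,"dy":0,"dz":0,"rx":0,"ry":0,"rz":0,"gripper":0},
  {"dx":0,"dy":0,"dz":0,"rx":0,"ry":0,"rz":0,"gripper":0},
  {"dx":0,"dy":0,"dz":0,"rx":0,"ry":0,"rz":0,"gripper":0},
  {"dx":0,"dy":0,"dz":0,"rx":0,"ry":0,"rz":0,"gripper":0},
  {"dx":0,"dy":0,"dz":0,"rx":0,"ry":0,"rz":0,"gripper":0},
  {"dx":0,"dy":0,"dz":0,"rx":0,"ry":0,"rz":0,"gripper":0},
])

```text
t: 18.03
eef_pos: [0.4419, -0.042, 0.1157]
ee_rot: [3.141, 0.0, -2.946]
force: [0.3, -0.4, 0.4]
width: 0.0879
gripper_force: 0.0
```

```bash
python3 - <<'E'
from h import *
rel(.4440,-.0422,.048,.2)
w=grab('wrist')
m=mask(w,(105,110,40),(130,255,255),(150,100,420,300));print(wrect(w,m,.053))
cv2.imwrite('pics/w4.png',w['frame'][...,::-1])
E
```

```text
d=[-2.  -0.6 67.7] rot=[ 0.0001  0.0004 -0.0044] t 18.03 [ 0.4419 -0.042   0.1157] [ 3.141  0.    -2.946] w 0.0879 F [ 0.3 -0.4  0.4]
(array([ 0.4331, -0.0443]), array([0.074 , 0.0671]), 11.2, array([ 0.4293, -0.0451], dtype=float32), 8147)
```

View pics/w4.png

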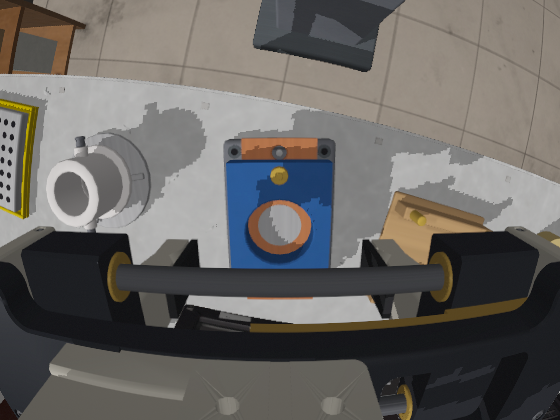

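The wrist view shows the blue saddle square between the open fingers, window at (280,228), width 67 mm. I'll descend and grip.

Request:
jog_arm([
  {"dx":-1,"dy":-0.5,"dz":8,"rx":0,"ry":0,"rz":0,"gripper":0},
  {"dx":-1,"dy":-0.5,"dz":22,"rx":0,"ry":0,"rz":0,"gripper":0},
  {"dx":-1,"dy":-0.5,"dz":36,"rx":0,"ry":0,"rz":0,"gripper":0},
  {"dx":-1,"dy":-0.5,"dz":48,"rx":0,"ry":0,"rz":0,"gripper":0},
  {"dx":-1,"dy":-0.5,"dz":58,"rx":0,"ry":0,"rz":0,"gripper":0},
  {"dx":-1,"dy":-0.5,"dz":66,"rx":0,"ry":0,"rz":0,"gripper":0},
  {"dx":-1,"dy":-0.5,"dz":67,"rx":0,"ry":0,"rz":0,"gripper":0},
  {"dx":-1,"dy":-0.5,"dz":67,"rx":0,"ry":0,"rz":0,"gripper":0},
])

```text
t: 18.75
eef_pos: [0.4425, -0.0423, 0.0479]
ee_rot: [-3.141, -0.001, -2.946]
force: [0.3, 0.3, 0.1]
width: 0.0879
gripper_force: 0.0
```

Request:
jog_arm([
  {"dx":0,"dy":0,"dz":0,"rx":0,"ry":0,"rz":0,"gripper":1},
  {"dx":0,"dy":0,"dz":0,"rx":0,"ry":0,"rz":0,"gripper":1},
  {"dx":0,"dy":0,"dz":0,"rx":0,"ry":0,"rz":0,"gripper":1},
  {"dx":0,"dy":0,"dz":0,"rx":0,"ry":0,"rz":0,"gripper":1},
  {"dx":0,"dy":0,"dz":0,"rx":0,"ry":0,"rz":0,"gripper":1},
  {"dx":0,"dy":0,"dz":0,"rx":0,"ry":0,"rz":0,"gripper":1},
  {"dx":0,"dy":0,"dz":0,"rx":0,"ry":0,"rz":0,"gripper":1},
  {"dx":0,"dy":0,"dz":0,"rx":0,"ry":0,"rz":0,"gripper":1},
], force=20)

```text
t: 19.42
eef_pos: [0.4431, -0.0421, 0.0489]
ee_rot: [3.142, 0.001, -2.946]
force: [-1.6, 1.2, 6.0]
width: 0.0655
gripper_force: 20.0
```

Request:
jog_arm([
  {"dx":0,"dy":0,"dz":-2,"rx":0,"ry":0,"rz":0,"gripper":1},
  {"dx":0,"dy":0,"dz":-6,"rx":0,"ry":0,"rz":0,"gripper":1},
  {"dx":0,"dy":0,"dz":-12,"rx":0,"ry":0,"rz":0,"gripper":1},
  {"dx":0,"dy":0,"dz":-22,"rx":0,"ry":0,"rz":0,"gripper":1},
  {"dx":0,"dy":0,"dz":-36,"rx":0,"ry":0,"rz":0,"gripper":1},
  {"dx":0,"dy":0,"dz":-54,"rx":0,"ry":0,"rz":0,"gripper":1},
  {"dx":0,"dy":0,"dz":-72,"rx":0,"ry":0,"rz":0,"gripper":1},
  {"dx":0,"dy":0,"dz":-90,"rx":0,"ry":0,"rz":0,"gripper":1},
])

```text
t: 20.08
eef_pos: [0.4424, -0.0423, 0.1395]
ee_rot: [3.142, -0.001, -2.946]
force: [0.2, 0.5, -2.1]
width: 0.0658
gripper_force: 20.0
```

```bash
python3 - <<'E'
from h import *
rel(.4405,-.3378,.14,-.094)
s=arm.get_state();print(s['q'])
f=grab('side');C=cloud(f);k=(abs(C[...,0]-.444)<.05)&(abs(C[...,1]+.042)<.03)&(C[...,2]>.025)&(C[...,2]<.05);print(k.sum(),C[k].mean(0))
cv2.imwrite('pics/s3.png',cv2.resize(f['frame'][150:290,190:330][...,::-1],(600,600)))
E
```

```text
d=[  59.3 -289.5   -0.5] rot=[-0.     -0.0005  0.2897] t 20.08 [ 0.4424 -0.0423  0.1395] [ 3.142e+00 -1.000e-03 -2.946e+00] w 0.0658 F [ 0.2  0.5 -2.1]
[ 3.50715925e-01  8.32190711e-02 -6.28274872e-01 -1.83226862e-04
 -8.59799982e-01 -1.72571729e+00]
682 [ 0.44419616 -0.04508328  0.0368538 ]
```

View pics/s3.png

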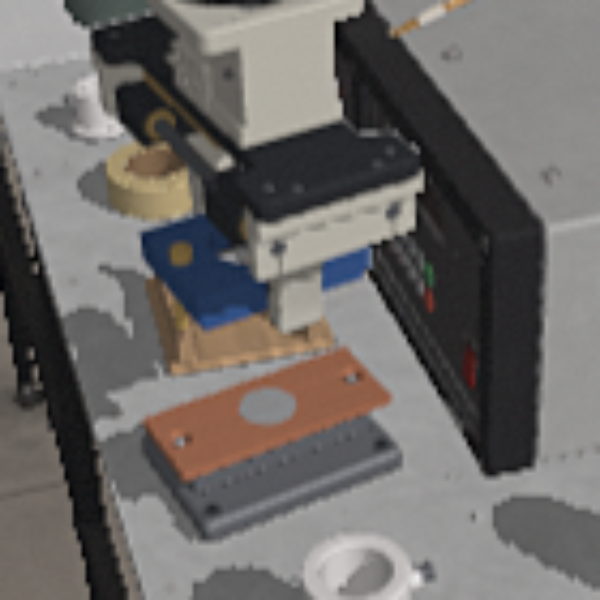

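The side view shows the saddle lifted level and the bar left on its base. My grip puts the tips 5 mm below the saddle's cheeks, which would hit the tray insert. I'll set it back on the bar and regrip 7 mm higher.

Request:
jog_arm([
  {"dx":-0.5,"dy":0,"dz":15,"rx":0,"ry":0,"rz":0,"gripper":1},
  {"dx":-0.5,"dy":0,"dz":35,"rx":0,"ry":0,"rz":0,"gripper":1},
  {"dx":-0.5,"dy":0,"dz":55,"rx":0,"ry":0,"rz":0,"gripper":1},
  {"dx":-0.5,"dy":0,"dz":68,"rx":0,"ry":0,"rz":0,"gripper":1},
  {"dx":-0.5,"dy":0,"dz":76,"rx":0,"ry":0,"rz":0,"gripper":1},
  {"dx":-0.5,"dy":0,"dz":80,"rx":0,"ry":0,"rz":0,"gripper":1},
  {"dx":-0.5,"dy":0,"dz":82,"rx":0,"ry":0,"rz":0,"gripper":1},
  {"dx":-0.5,"dy":0,"dz":82,"rx":0,"ry":0,"rz":0,"gripper":1},
])

```text
t: 20.8
eef_pos: [0.4435, -0.0421, 0.0566]
ee_rot: [-3.142, 0.0, -2.946]
force: [0.8, 0.5, -2.4]
width: 0.0659
gripper_force: 20.0
```

Request:
jog_arm([
  {"dx":0,"dy":0,"dz":2,"rx":0,"ry":0,"rz":0,"gripper":1},
  {"dx":0,"dy":0,"dz":4,"rx":0,"ry":0,"rz":0,"gripper":1},
  {"dx":0,"dy":0,"dz":6,"rx":0,"ry":0,"rz":0,"gripper":1},
  {"dx":0,"dy":0,"dz":7.5,"rx":0,"ry":0,"rz":0,"gripper":1},
  {"dx":0,"dy":0,"dz":7.5,"rx":0,"ry":0,"rz":0,"gripper":1},
  {"dx":0,"dy":0,"dz":7.5,"rx":0,"ry":0,"rz":0,"gripper":1},
  {"dx":0,"dy":0,"dz":7.5,"rx":0,"ry":0,"rz":0,"gripper":1},
  {"dx":0,"dy":0,"dz":7.5,"rx":0,"ry":0,"rz":0,"gripper":1},
])

```text
t: 21.47
eef_pos: [0.4433, -0.0421, 0.049]
ee_rot: [3.142, 0.0, -2.946]
force: [-0.6, 0.6, -2.6]
width: 0.0661
gripper_force: 20.0
```

Request:
jog_arm([
  {"dx":0,"dy":0,"dz":0.8,"rx":0,"ry":0,"rz":0,"gripper":1},
  {"dx":0,"dy":0,"dz":0.8,"rx":0,"ry":0,"rz":0,"gripper":0.1},
  {"dx":0,"dy":0,"dz":0.8,"rx":0,"ry":0,"rz":0,"gripper":0.1},
  {"dx":0,"dy":0,"dz":0,"rx":0,"ry":0,"rz":0,"gripper":0},
  {"dx":0,"dy":0,"dz":-3,"rx":0,"ry":0,"rz":0,"gripper":0},
  {"dx":0,"dy":0,"dz":-7.5,"rx":0,"ry":0,"rz":0,"gripper":0},
  {"dx":0,"dy":0,"dz":-7.5,"rx":0,"ry":0,"rz":0,"gripper":0},
  {"dx":0,"dy":0,"dz":-7.5,"rx":0,"ry":0,"rz":0,"gripper":0},
])

```text
t: 22.13
eef_pos: [0.4437, -0.042, 0.0569]
ee_rot: [3.141, 0.001, -2.946]
force: [0.1, -1.1, 0.4]
width: 0.0879
gripper_force: 0.0
```

Request:
jog_arm([
  {"dx":0,"dy":0,"dz":0,"rx":0,"ry":0,"rz":0,"gripper":1},
  {"dx":0,"dy":0,"dz":0,"rx":0,"ry":0,"rz":0,"gripper":1},
  {"dx":0,"dy":0,"dz":0,"rx":0,"ry":0,"rz":0,"gripper":1},
  {"dx":0,"dy":0,"dz":0,"rx":0,"ry":0,"rz":0,"gripper":1},
  {"dx":0,"dy":0,"dz":0,"rx":0,"ry":0,"rz":0,"gripper":1},
  {"dx":0,"dy":0,"dz":0,"rx":0,"ry":0,"rz":0,"gripper":1},
  {"dx":0,"dy":0,"dz":0,"rx":0,"ry":0,"rz":0,"gripper":1},
  {"dx":0,"dy":0,"dz":0,"rx":0,"ry":0,"rz":0,"gripper":1},
])

```text
t: 22.8
eef_pos: [0.4432, -0.0421, 0.0563]
ee_rot: [3.142, -0.0, -2.946]
force: [1.3, 0.2, -0.6]
width: 0.066
gripper_force: 20.0
```

Request:
jog_arm([
  {"dx":0,"dy":0,"dz":-2,"rx":0,"ry":0,"rz":0,"gripper":1},
  {"dx":0,"dy":0,"dz":-6,"rx":0,"ry":0,"rz":0,"gripper":1},
  {"dx":0,"dy":0,"dz":-12,"rx":0,"ry":0,"rz":0,"gripper":1},
  {"dx":0,"dy":0,"dz":-22,"rx":0,"ry":0,"rz":0,"gripper":1},
  {"dx":0,"dy":0,"dz":-36,"rx":0,"ry":0,"rz":0,"gripper":1},
  {"dx":0,"dy":0,"dz":-54,"rx":0,"ry":0,"rz":0,"gripper":1},
  {"dx":0,"dy":0,"dz":-72,"rx":0,"ry":0,"rz":0,"gripper":1},
  {"dx":0,"dy":0,"dz":-85,"rx":0,"ry":0,"rz":0,"gripper":1},
])

```text
t: 23.47
eef_pos: [0.4436, -0.0421, 0.1435]
ee_rot: [3.142, 0.002, -2.946]
force: [0.3, 0.7, -2.5]
width: 0.0658
gripper_force: 20.0
```

```bash
python3 - <<'E'
from h import *
rel(.4405,-.3378,.14,-.094)
f=grab('side');C=cloud(f);k=(abs(C[...,0]-.444)<.05)&(abs(C[...,1]+.042)<.03)&(C[...,2]>.025)&(C[...,2]<.05);print(k.sum(),C[k].mean(0))
E
```

```text
d=[  60.6 -289.5    3.3] rot=[0.0003 0.0015 0.29  ] t 23.47 [ 0.4436 -0.0421  0.1435] [ 3.142e+00  2.000e-03 -2.946e+00] w 0.0658 F [ 0.3  0.7 -2.5]
680 [ 0.44446815 -0.04492983  0.03675389]
```

Request:
jog_arm([
  {"dx":3,"dy":-14,"dz":0,"rx":0,"ry":0,"rz":0.02,"gripper":1},
  {"dx":9,"dy":-42,"dz":0,"rx":0,"ry":0,"rz":0.05,"gripper":1},
  {"dx":16,"dy":-75,"dz":0,"rx":0,"ry":0,"rz":0.08,"gripper":1},
  {"dx":23,"dy":-110,"dz":0,"rx":0,"ry":0,"rz":0.11,"gripper":1},
  {"dx":30,"dy":-145,"dz":0,"rx":0,"ry":0,"rz":0.14,"gripper":1},
  {"dx":38,"dy":-180,"dz":0,"rx":0,"ry":0,"rz":0.18,"gripper":1},
  {"dx":45,"dy":-215,"dz":0,"rx":0,"ry":0,"rz":0.22,"gripper":1},
  {"dx":52,"dy":-248,"dz":0,"rx":0,"ry":0,"rz":0.26,"gripper":1},
])

```text
t: 24.18
eef_pos: [0.4401, -0.2973, 0.1414]
ee_rot: [3.141, -0.0, 3.075]
force: [1.5, 0.7, -2.1]
width: 0.0658
gripper_force: 20.0
```

```bash
python3 - <<'E'
from h import *
rel(.4405,-.3378,.08,-.094)
E
```

```text
d=[ -3.1 -40.4  61.4] rot=[ 0.0001 -0.      0.0277] t 24.18 [ 0.4401 -0.2973  0.1414] [ 3.141 -0.     3.075] w 0.0658 F [ 1.5  0.7 -2.1]
```

Request:
jog_arm([
  {"dx":-1,"dy":-15,"dz":0,"rx":0,"ry":0,"rz":0.01,"gripper":1},
  {"dx":-2,"dy":-30,"dz":5,"rx":0,"ry":0,"rz":0.028,"gripper":1},
  {"dx":-3,"dy":-40,"dz":15,"rx":0,"ry":0,"rz":0.028,"gripper":1},
  {"dx":-3,"dy":-40.5,"dz":30,"rx":0,"ry":0,"rz":0.028,"gripper":1},
  {"dx":-3,"dy":-40.5,"dz":45,"rx":0,"ry":0,"rz":0.028,"gripper":1},
  {"dx":-3,"dy":-40.5,"dz":57,"rx":0,"ry":0,"rz":0.028,"gripper":1},
  {"dx":-3,"dy":-40.5,"dz":61,"rx":0,"ry":0,"rz":0.028,"gripper":1},
  {"dx":-3,"dy":-40.5,"dz":61,"rx":0,"ry":0,"rz":0.028,"gripper":1},
])

```text
t: 24.85
eef_pos: [0.44, -0.3355, 0.0789]
ee_rot: [3.141, -0.003, 3.05]
force: [-0.0, -1.1, -2.6]
width: 0.0658
gripper_force: 20.0
```

```bash
python3 - <<'E'
from h import *
rel(.4405,-.3378,.043,-.094)
w=grab('wrist')
print('saddle near edge',wrect(w,mask(w,(105,110,40),(130,255,255),(150,60,420,300)),.076))
print('tray',wrect(w,mask(w,(20,110,90),(35,255,255),(150,60,420,300)),.010))
E
```

```text
d=[-0.8 -2.3 35.9] rot=[ 0.0009 -0.003   0.0023] t 24.85 [ 0.44   -0.3355  0.0789] [ 3.141e+00 -3.000e-03  3.050e+00] w 0.0658 F [-0.  -1.1 -2.6]
saddle near edge (array([ 0.4228, -0.3472]), array([0.093 , 0.0646]), 84.6, array([ 0.4126, -0.3352], dtype=float32), 11187)
tray (array([ 0.4414, -0.329 ]), array([0.2036, 0.115 ]), 83.0, array([ 0.406 , -0.3363], dtype=float32), 3368)
```

Consistent with the tray centre. Lowering.

Request:
jog_arm([
  {"dx":-0.5,"dy":-1.5,"dz":6,"rx":0,"ry":0,"rz":0,"gripper":1},
  {"dx":-0.5,"dy":-1.5,"dz":14,"rx":0,"ry":0,"rz":0,"gripper":1},
  {"dx":-0.5,"dy":-1.5,"dz":22,"rx":0,"ry":0,"rz":0,"gripper":1},
  {"dx":-0.5,"dy":-1.5,"dz":29,"rx":0,"ry":0,"rz":0,"gripper":1},
  {"dx":-0.5,"dy":-1.5,"dz":33,"rx":0,"ry":0,"rz":0,"gripper":1},
  {"dx":-0.5,"dy":-1.5,"dz":35,"rx":0,"ry":0,"rz":0,"gripper":1},
  {"dx":-0.5,"dy":-1.5,"dz":36,"rx":0,"ry":0,"rz":0,"gripper":1},
  {"dx":-0.5,"dy":-1.5,"dz":36,"rx":0,"ry":0,"rz":0,"gripper":1},
])

```text
t: 25.57
eef_pos: [0.4414, -0.3377, 0.0443]
ee_rot: [3.142, -0.0, 3.049]
force: [0.2, -0.0, -2.8]
width: 0.0658
gripper_force: 20.0
```

Request:
jog_arm([
  {"dx":0,"dy":0,"dz":0.5,"rx":0,"ry":0,"rz":0,"gripper":1},
  {"dx":0,"dy":0,"dz":1,"rx":0,"ry":0,"rz":0,"gripper":1},
  {"dx":0,"dy":0,"dz":1.5,"rx":0,"ry":0,"rz":0,"gripper":1},
  {"dx":0,"dy":0,"dz":1.5,"rx":0,"ry":0,"rz":0,"gripper":1},
  {"dx":0,"dy":0,"dz":1.5,"rx":0,"ry":0,"rz":0,"gripper":1},
  {"dx":0,"dy":0,"dz":1.5,"rx":0,"ry":0,"rz":0,"gripper":1},
  {"dx":0,"dy":0,"dz":1.5,"rx":0,"ry":0,"rz":0,"gripper":1},
  {"dx":0,"dy":0,"dz":1.5,"rx":0,"ry":0,"rz":0,"gripper":1},
])

```text
t: 26.23
eef_pos: [0.4414, -0.3377, 0.043]
ee_rot: [-3.142, 0.0, 3.049]
force: [0.0, -0.3, -2.3]
width: 0.0658
gripper_force: 20.0
```

Request:
jog_arm([
  {"dx":0,"dy":0,"dz":0.5,"rx":0,"ry":0,"rz":0,"gripper":1},
  {"dx":0,"dy":0,"dz":1,"rx":0,"ry":0,"rz":0,"gripper":1},
  {"dx":0,"dy":0,"dz":1.5,"rx":0,"ry":0,"rz":0,"gripper":1},
  {"dx":0,"dy":0,"dz":2,"rx":0,"ry":0,"rz":0,"gripper":1},
  {"dx":0,"dy":0,"dz":2.2,"rx":0,"ry":0,"rz":0,"gripper":1},
  {"dx":0,"dy":0,"dz":2.2,"rx":0,"ry":0,"rz":0,"gripper":1},
  {"dx":0,"dy":0,"dz":2.2,"rx":0,"ry":0,"rz":0,"gripper":1},
  {"dx":0,"dy":0,"dz":2.2,"rx":0,"ry":0,"rz":0,"gripper":1},
])

```text
t: 26.9
eef_pos: [0.4414, -0.3377, 0.0408]
ee_rot: [-3.142, 0.0, 3.049]
force: [-0.3, -0.3, -2.7]
width: 0.0656
gripper_force: 20.0
```

Just above contact, as expected at 0.0403. Release and rise.

Request:
jog_arm([
  {"dx":0,"dy":0,"dz":0.7,"rx":0,"ry":0,"rz":0,"gripper":1},
  {"dx":0,"dy":0,"dz":0.7,"rx":0,"ry":0,"rz":0,"gripper":1},
  {"dx":0,"dy":0,"dz":0.7,"rx":0,"ry":0,"rz":0,"gripper":0.2},
  {"dx":0,"dy":0,"dz":0.7,"rx":0,"ry":0,"rz":0,"gripper":0.1},
  {"dx":0,"dy":0,"dz":0.7,"rx":0,"ry":0,"rz":0,"gripper":0},
  {"dx":0,"dy":0,"dz":0.7,"rx":0,"ry":0,"rz":0,"gripper":0},
  {"dx":0,"dy":0,"dz":0.7,"rx":0,"ry":0,"rz":0,"gripper":0},
  {"dx":0,"dy":0,"dz":0.7,"rx":0,"ry":0,"rz":0,"gripper":0},
])

```text
t: 27.57
eef_pos: [0.4415, -0.3377, 0.0402]
ee_rot: [-3.141, 0.0, 3.049]
force: [-0.1, -0.3, -0.1]
width: 0.0874
gripper_force: 0.0
```

Request:
jog_arm([
  {"dx":0,"dy":0,"dz":-3,"rx":0,"ry":0,"rz":0,"gripper":0},
  {"dx":0,"dy":0,"dz":-12,"rx":0,"ry":0,"rz":0,"gripper":0},
  {"dx":0,"dy":0,"dz":-28,"rx":0,"ry":0,"rz":0,"gripper":0},
  {"dx":0,"dy":0,"dz":-50,"rx":0,"ry":0,"rz":0,"gripper":0},
  {"dx":0,"dy":0,"dz":-75,"rx":0,"ry":0,"rz":0,"gripper":0},
  {"dx":0,"dy":0,"dz":-95,"rx":0,"ry":0,"rz":0,"gripper":0},
  {"dx":0,"dy":0,"dz":-105,"rx":0,"ry":0,"rz":0,"gripper":0},
  {"dx":0,"dy":0,"dz":-105,"rx":0,"ry":0,"rz":0,"gripper":0},
])

```text
t: 28.23
eef_pos: [0.4427, -0.3383, 0.1482]
ee_rot: [-3.14, 0.005, 3.05]
force: [-0.1, -0.2, 0.1]
width: 0.0877
gripper_force: 0.0
```

```bash
python3 - <<'E'
from h import *
rel(.4435,-.0422,.15,.2)
w=grab('wrist');g=grab('side')
v=np.nonzero(mask(g,(105,110,40),(130,255,255),(240,320,360,420)));C=cloud(g)[v];print('saddle z top',np.percentile(C[:,2],[5,50,90]),C[:,:2].mean(0))
print('tray side',rect(g,mask(g,(105,110,40),(130,255,255),(240,320,360,420)),.037))
print('bar ends top');f=grab('top')
m=mask(f,(4,90,60),(16,255,255),(265,200,330,275));print(rect(f,m,.037))
k=(cloud(g));print('bar z',np.median(k[...,2][(abs(k[...,0]-.48)<.02)&(abs(k[...,1]+.035)<.015)]))
E
```

```text
d=[ 26.4 294.9  -2.4] rot=[-0.0023  0.0047 -0.2918] t 28.23 [ 0.4427 -0.3383  0.1482] [-3.14   0.005  3.05 ] w 0.0877 F [-0.1 -0.2  0.1]
saddle z top [0.02319382 0.03613052 0.0376727 ] [ 0.43304832 -0.35131655]
tray side (array([ 0.4397, -0.3439]), array([0.0776, 0.0929]), 84.8, array([ 0.4332, -0.3509], dtype=float32), 1574)
bar ends top
(array([ 0.4436, -0.0421]), array([0.1181, 0.0511]), 11.3, array([ 0.4434, -0.0422], dtype=float32), 719)
bar z 0.036775848863514045
```

The saddle top reads z 0.037, as expected when flat on the tray. The bar is still at (0.4436, -0.0421), yaw 11.3°. Going for the bar.

Request:
jog_arm([
  {"dx":2,"dy":26,"dz":0,"rx":0,"ry":0,"rz":-0.03,"gripper":0},
  {"dx":6,"dy":62,"dz":0,"rx":0,"ry":0,"rz":-0.07,"gripper":0},
  {"dx":9,"dy":100,"dz":0,"rx":0,"ry":0,"rz":-0.11,"gripper":0},
  {"dx":12,"dy":138,"dz":0,"rx":0,"ry":0,"rz":-0.15,"gripper":0},
  {"dx":16,"dy":176,"dz":0,"rx":0,"ry":0,"rz":-0.19,"gripper":0},
  {"dx":19,"dy":214,"dz":0,"rx":0,"ry":0,"rz":-0.23,"gripper":0},
  {"dx":23,"dy":250,"dz":0,"rx":0,"ry":0,"rz":-0.27,"gripper":0},
  {"dx":26,"dy":285,"dz":0,"rx":0,"ry":0,"rz":-0.29,"gripper":0},
])

```text
t: 29.05
eef_pos: [0.4405, -0.0499, 0.144]
ee_rot: [-3.142, -0.002, -2.942]
force: [0.7, -0.2, -0.3]
width: 0.0876
gripper_force: 0.0
```

Request:
jog_arm([
  {"dx":1,"dy":10,"dz":0,"rx":0,"ry":0,"rz":0,"gripper":0},
  {"dx":1,"dy":10,"dz":10,"rx":0,"ry":0,"rz":0,"gripper":0},
  {"dx":1,"dy":10,"dz":25,"rx":0,"ry":0,"rz":0,"gripper":0},
  {"dx":1,"dy":10,"dz":40,"rx":0,"ry":0,"rz":0,"gripper":0},
  {"dx":1,"dy":10,"dz":50,"rx":0,"ry":0,"rz":0,"gripper":0},
  {"dx":1,"dy":10,"dz":50,"rx":0,"ry":0,"rz":0,"gripper":0},
  {"dx":1,"dy":10,"dz":50,"rx":0,"ry":0,"rz":0,"gripper":0},
  {"dx":1,"dy":10,"dz":50,"rx":0,"ry":0,"rz":0,"gripper":0},
])

```text
t: 29.72
eef_pos: [0.4388, -0.042, 0.095]
ee_rot: [-3.141, -0.001, -2.944]
force: [0.5, 0.5, 0.7]
width: 0.0875
gripper_force: 0.0
```

```bash
python3 - <<'E'
from h import *
rel(.4436,-.0421,.040,.198)
E
```

```text
d=[-4.8 -1.1 55. ] rot=[-0.0003 -0.0007 -0.0001] t 29.72 [ 0.4388 -0.042   0.095 ] [-3.141e+00 -1.000e-03 -2.944e+00] w 0.0875 F [0.5 0.5 0.7]
```

Request:
jog_arm([
  {"dx":-4.5,"dy":-1,"dz":8,"rx":0,"ry":0,"rz":0,"gripper":0},
  {"dx":-4.5,"dy":-1,"dz":20,"rx":0,"ry":0,"rz":0,"gripper":0},
  {"dx":-4.5,"dy":-1,"dz":32,"rx":0,"ry":0,"rz":0,"gripper":0},
  {"dx":-4.5,"dy":-1,"dz":42,"rx":0,"ry":0,"rz":0,"gripper":0},
  {"dx":-4.5,"dy":-1,"dz":49,"rx":0,"ry":0,"rz":0,"gripper":0},
  {"dx":-4.5,"dy":-1,"dz":53,"rx":0,"ry":0,"rz":0,"gripper":0},
  {"dx":-4.5,"dy":-1,"dz":54,"rx":0,"ry":0,"rz":0,"gripper":0},
  {"dx":-4.5,"dy":-1,"dz":54,"rx":0,"ry":0,"rz":0,"gripper":0},
])

```text
t: 30.38
eef_pos: [0.4435, -0.042, 0.041]
ee_rot: [-3.142, -0.0, -2.944]
force: [-0.7, 0.5, 0.4]
width: 0.0874
gripper_force: 0.0
```

Request:
jog_arm([
  {"dx":0,"dy":0,"dz":0,"rx":0,"ry":0,"rz":0,"gripper":1},
  {"dx":0,"dy":0,"dz":0,"rx":0,"ry":0,"rz":0,"gripper":1},
  {"dx":0,"dy":0,"dz":0,"rx":0,"ry":0,"rz":0,"gripper":1},
  {"dx":0,"dy":0,"dz":0,"rx":0,"ry":0,"rz":0,"gripper":1},
  {"dx":0,"dy":0,"dz":0,"rx":0,"ry":0,"rz":0,"gripper":1},
  {"dx":0,"dy":0,"dz":0,"rx":0,"ry":0,"rz":0,"gripper":1},
  {"dx":0,"dy":0,"dz":0,"rx":0,"ry":0,"rz":0,"gripper":1},
  {"dx":0,"dy":0,"dz":0,"rx":0,"ry":0,"rz":0,"gripper":1},
], force=25)

```text
t: 31.05
eef_pos: [0.4434, -0.0419, 0.0412]
ee_rot: [3.142, 0.0, -2.944]
force: [-0.2, 0.3, 2.4]
width: 0.0494
gripper_force: 25.0
```

Request:
jog_arm([
  {"dx":0,"dy":0,"dz":-2,"rx":0,"ry":0,"rz":0,"gripper":1},
  {"dx":0,"dy":0,"dz":-5,"rx":0,"ry":0,"rz":0,"gripper":1},
  {"dx":0,"dy":0,"dz":-10,"rx":0,"ry":0,"rz":0,"gripper":1},
  {"dx":0,"dy":0,"dz":-18,"rx":0,"ry":0,"rz":0,"gripper":1},
  {"dx":0,"dy":0,"dz":-30,"rx":0,"ry":0,"rz":0,"gripper":1},
  {"dx":0,"dy":0,"dz":-45,"rx":0,"ry":0,"rz":0,"gripper":1},
  {"dx":0,"dy":0,"dz":-60,"rx":0,"ry":0,"rz":0,"gripper":1},
  {"dx":0,"dy":0,"dz":-70,"rx":0,"ry":0,"rz":0,"gripper":1},
])

```text
t: 31.72
eef_pos: [0.4438, -0.0419, 0.113]
ee_rot: [3.142, 0.002, -2.944]
force: [0.3, 0.4, -2.6]
width: 0.0493
gripper_force: 25.0
```

```bash
python3 - <<'E'
from h import *
rel(.4602,.0917,.12,-.05)
w=grab('wrist');f=grab('top')
cv2.imwrite('pics/rk.png',np.hstack([cv2.resize(f['frame'][195:265,215:320][...,::-1],(450,300),interpolation=cv2.INTER_CUBIC),cv2.resize(w['frame'][150:290,360:520][...,::-1],(343,300))]))
E
```

```text
d=[-42.4 127.7  -6.9] rot=[0.0003 0.0017 0.248 ] t 31.72 [ 0.4438 -0.0419  0.113 ] [ 3.142e+00  2.000e-03 -2.944e+00] w 0.0493 F [ 0.3  0.4 -2.6]
```

View pics/rk.png

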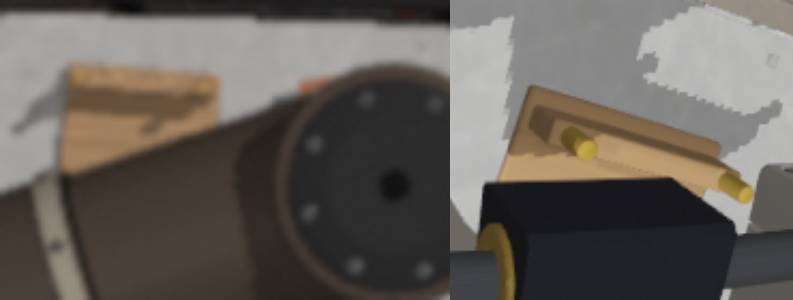

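The crop shows the near pegs' tips at (586,149) and (741,193) in the wrist part, and the far pegs at (78,72) and (206,85) in the top part.

```bash
python3 - <<'E'
from h import *
w=load('wrist');f=load('top')
a,b=wpt(w,423.4,219.5,.044)[:2],wpt(w,495.7,240,.044)[:2]
c,d=pt(f,233.2,211.8,.044)[:2],pt(f,263.1,214.8,.044)[:2]
for n,p,q in(('near',a,b),('far',c,d)):
    e=q-p;print(n,p.round(4),q.round(4),np.linalg.norm(e).round(4),((p+q)/2).round(4),np.degrees(np.arctan2(e[1],e[0])).round(1))
print(((a+b+c+d)/4).round(4))
E
```

```text
near [0.4193 0.0577] [0.4233 0.132 ] 0.0743 [0.4213 0.0948] 86.9
far [0.5028 0.1282] [0.4972 0.0487] 0.0797 [0.5    0.0885] -94.0
[0.4607 0.0917]
```

Request:
jog_arm([
  {"dx":-3,"dy":10,"dz":0,"rx":0,"ry":0,"rz":0.02,"gripper":1},
  {"dx":-9,"dy":28,"dz":0,"rx":0,"ry":0,"rz":0.06,"gripper":1},
  {"dx":-16,"dy":50,"dz":0,"rx":0,"ry":0,"rz":0.1,"gripper":1},
  {"dx":-24,"dy":72,"dz":0,"rx":0,"ry":0,"rz":0.14,"gripper":1},
  {"dx":-31,"dy":94,"dz":0,"rx":0,"ry":0,"rz":0.18,"gripper":1},
  {"dx":-37,"dy":112,"dz":0,"rx":0,"ry":0,"rz":0.22,"gripper":1},
  {"dx":-41,"dy":124,"dz":0,"rx":0,"ry":0,"rz":0.25,"gripper":1},
  {"dx":-42.5,"dy":127.5,"dz":0,"rx":0,"ry":0,"rz":0.258,"gripper":1},
])

```text
t: 32.48
eef_pos: [0.4601, 0.093, 0.1106]
ee_rot: [-3.142, -0.0, 3.081]
force: [0.1, 0.2, -2.4]
width: 0.0498
gripper_force: 25.0
```

Request:
jog_arm([
  {"dx":0,"dy":0,"dz":0,"rx":0,"ry":0,"rz":0,"gripper":1},
  {"dx":0,"dy":0,"dz":0,"rx":0,"ry":0,"rz":0,"gripper":1},
  {"dx":0,"dy":0,"dz":0,"rx":0,"ry":0,"rz":0,"gripper":1},
  {"dx":0,"dy":0,"dz":0,"rx":0,"ry":0,"rz":0,"gripper":1},
  {"dx":0,"dy":0,"dz":10,"rx":0,"ry":0,"rz":0,"gripper":1},
  {"dx":0,"dy":0,"dz":25,"rx":0,"ry":0,"rz":0,"gripper":1},
  {"dx":0,"dy":0,"dz":38,"rx":0,"ry":0,"rz":0,"gripper":1},
  {"dx":0,"dy":0,"dz":40,"rx":0,"ry":0,"rz":0,"gripper":1},
])

```text
t: 33.15
eef_pos: [0.4588, 0.0901, 0.0694]
ee_rot: [-3.14, -0.003, 3.08]
force: [-0.1, -1.2, -2.2]
width: 0.0495
gripper_force: 25.0
```

```bash
python3 - <<'E'
from h import *
rel(.4605,.0917,.039,-.06)
w=grab('wrist');print('bar',wrect(w,mask(w,(4,90,60),(14,255,255),(200,60,400,250)),.07))
cv2.imwrite('pics/w5.png',w['frame'][...,::-1])
E
```

```text
d=[-1.7  1.7 30.3] rot=[-0.0016 -0.0026 -0.0013] t 33.15 [0.4588 0.0901 0.0694] [-3.14e+00 -3.00e-03  3.08e+00] w 0.0495 F [-0.1 -1.2 -2.2]
bar (array([0.4217, 0.0918]), array([0.0498, 0.0476]), 86.5, array([0.4209, 0.0919], dtype=float32), 11324)
```

View pics/w5.png

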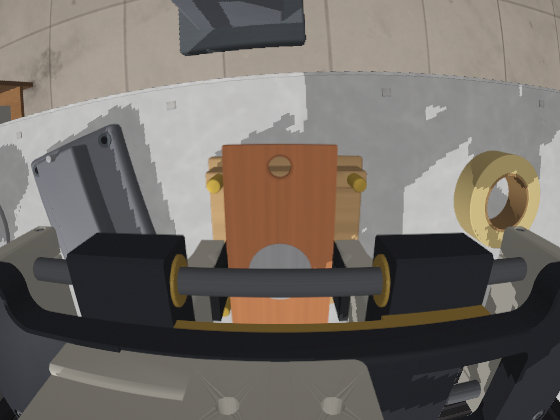

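The wrist view shows the bar centred and parallel between the pegs at (214,185) and (358,184). Lowering it.

Request:
jog_arm([
  {"dx":-1,"dy":1.5,"dz":5,"rx":0,"ry":0,"rz":0,"gripper":1},
  {"dx":-1,"dy":1.5,"dz":12,"rx":0,"ry":0,"rz":0,"gripper":1},
  {"dx":-1,"dy":1.5,"dz":18,"rx":0,"ry":0,"rz":0,"gripper":1},
  {"dx":-1,"dy":1.5,"dz":23,"rx":0,"ry":0,"rz":0,"gripper":1},
  {"dx":-1,"dy":1.5,"dz":26,"rx":0,"ry":0,"rz":0,"gripper":1},
  {"dx":-1,"dy":1.5,"dz":28,"rx":0,"ry":0,"rz":0,"gripper":1},
  {"dx":-1,"dy":1.5,"dz":29,"rx":0,"ry":0,"rz":0,"gripper":1},
  {"dx":-1,"dy":1.5,"dz":29,"rx":0,"ry":0,"rz":0,"gripper":1},
])

```text
t: 33.87
eef_pos: [0.461, 0.0928, 0.0419]
ee_rot: [-3.141, -0.0, 3.081]
force: [-0.2, 0.3, -2.9]
width: 0.0493
gripper_force: 25.0
```

Request:
jog_arm([
  {"dx":0,"dy":0,"dz":0.5,"rx":0,"ry":0,"rz":0,"gripper":1},
  {"dx":0,"dy":0,"dz":1,"rx":0,"ry":0,"rz":0,"gripper":1},
  {"dx":0,"dy":0,"dz":1.5,"rx":0,"ry":0,"rz":0,"gripper":1},
  {"dx":0,"dy":0,"dz":1.5,"rx":0,"ry":0,"rz":0,"gripper":1},
  {"dx":0,"dy":0,"dz":1.5,"rx":0,"ry":0,"rz":0,"gripper":1},
  {"dx":0,"dy":0,"dz":1.5,"rx":0,"ry":0,"rz":0,"gripper":1},
  {"dx":0,"dy":0,"dz":1.5,"rx":0,"ry":0,"rz":0,"gripper":1},
  {"dx":0,"dy":0,"dz":1.5,"rx":0,"ry":0,"rz":0,"gripper":1},
])

```text
t: 34.53
eef_pos: [0.4611, 0.0929, 0.0406]
ee_rot: [3.142, 0.0, 3.081]
force: [-0.3, -0.0, -2.1]
width: 0.0497
gripper_force: 25.0
```

Request:
jog_arm([
  {"dx":0,"dy":-1,"dz":0.5,"rx":0,"ry":0,"rz":0,"gripper":1},
  {"dx":0,"dy":-1,"dz":1,"rx":0,"ry":0,"rz":0,"gripper":1},
  {"dx":0,"dy":-1,"dz":1.5,"rx":0,"ry":0,"rz":0,"gripper":1},
  {"dx":0,"dy":-1,"dz":2,"rx":0,"ry":0,"rz":0,"gripper":1},
  {"dx":0,"dy":-1,"dz":2.4,"rx":0,"ry":0,"rz":0,"gripper":1},
  {"dx":0,"dy":-1,"dz":2.4,"rx":0,"ry":0,"rz":0,"gripper":1},
  {"dx":0,"dy":-1,"dz":2.4,"rx":0,"ry":0,"rz":0,"gripper":1},
  {"dx":0,"dy":-1,"dz":2.4,"rx":0,"ry":0,"rz":0,"gripper":1},
])

```text
t: 35.2
eef_pos: [0.461, 0.0919, 0.0382]
ee_rot: [3.142, 0.0, 3.081]
force: [0.2, 0.1, -2.0]
width: 0.0497
gripper_force: 25.0
```

Request:
jog_arm([
  {"dx":0,"dy":0,"dz":0.3,"rx":0,"ry":0,"rz":0,"gripper":1},
  {"dx":0,"dy":0,"dz":0.3,"rx":0,"ry":0,"rz":0,"gripper":0.3},
  {"dx":0,"dy":0,"dz":0.3,"rx":0,"ry":0,"rz":0,"gripper":0.25},
  {"dx":0,"dy":0,"dz":0.3,"rx":0,"ry":0,"rz":0,"gripper":0.25},
  {"dx":0,"dy":0,"dz":0.3,"rx":0,"ry":0,"rz":0,"gripper":0.25},
  {"dx":0,"dy":0,"dz":0.3,"rx":0,"ry":0,"rz":0,"gripper":0.25},
  {"dx":0,"dy":0,"dz":0.3,"rx":0,"ry":0,"rz":0,"gripper":0.25},
  {"dx":0,"dy":0,"dz":0.3,"rx":0,"ry":0,"rz":0,"gripper":0.25},
])

```text
t: 35.87
eef_pos: [0.4611, 0.0919, 0.0379]
ee_rot: [3.141, 0.0, 3.081]
force: [0.2, 0.4, -0.6]
width: 0.0657
gripper_force: 0.0
```

Request:
jog_arm([
  {"dx":0,"dy":0,"dz":-3,"rx":0,"ry":0,"rz":0,"gripper":0.25},
  {"dx":0,"dy":0,"dz":-12,"rx":0,"ry":0,"rz":0,"gripper":0.25},
  {"dx":0,"dy":0,"dz":-28,"rx":0,"ry":0,"rz":0,"gripper":0.25},
  {"dx":0,"dy":0,"dz":-55,"rx":0,"ry":0,"rz":0,"gripper":0.25},
  {"dx":0,"dy":0,"dz":-85,"rx":0,"ry":0,"rz":0,"gripper":0.25},
  {"dx":0,"dy":0,"dz":-115,"rx":0,"ry":0,"rz":0,"gripper":0.25},
  {"dx":0,"dy":0,"dz":-140,"rx":0,"ry":0,"rz":0,"gripper":0.25},
  {"dx":0,"dy":0,"dz":-150,"rx":0,"ry":0,"rz":0,"gripper":0.25},
])

```text
t: 36.53
eef_pos: [0.4624, 0.0925, 0.1925]
ee_rot: [3.139, 0.005, 3.082]
force: [0.6, 0.4, -0.0]
width: 0.0657
gripper_force: 0.0
```

```bash
python3 - <<'E'
from h import *
rel(.4605,.0917,.2,-.06)
f=grab('top');g=grab('side');w=grab('wrist')
print('lid disc',circ(f,(.62,-.343),.035,.053,.065,.058),'chamber',circ(f,(.446,-.191),.035,.055,.065,.060))
print('saddle',rect(f,mask(f,(105,110,40),(130,255,255),(375,210,435,270)),.037))
print('jar',circ(f,(.60,-.189),.04,.055,.075,.066),'tape',circ(f,(.445,.265),.05,.016,.03,.024))
C=cloud(g);m=mask(g,(4,90,60),(14,255,255),(190,180,300,270))>0;print('bar side z',np.percentile(C[m][:,2],[10,50,90]))
print('bar wrist',wrect(w,mask(w,(4,110,60),(12,255,255),(200,60,400,250)),.034))
cv2.imwrite('pics/end.png',np.hstack([w['frame'][60:300,130:430][...,::-1],cv2.resize(g['frame'][150:410,190:450],(500,500))[:240,:300,::-1]]))
E
```

```text
d=[ 1.9 -0.9 -7.5] rot=[0.0031 0.0053 0.0005] t 36.53 [0.4624 0.0925 0.1925] [3.139 0.005 3.082] w 0.0657 F [ 0.6  0.4 -0. ]
lid disc (array([ 0.6226, -0.3447]), 0.0274, 246, np.float64(0.0577)) chamber (array([ 0.4459, -0.1935]), 0.0249, 158, np.float64(0.0595))
saddle (array([ 0.4427, -0.3359]), array([0.0658, 0.0885]), 84.6, array([ 0.4425, -0.3357], dtype=float32), 554)Traceback (most recent call last):
  File "<stdin>", line 6, in <module>
  File "h.py", line 24, in circ
    o=cv2.minEnclosingCircle(P);return np.round(o[0],4),round(o[1],4),len(P),C[m][:,2].mean().round(4)
cv2.error: OpenCV(4.12.0) /io/opencv/modules/imgproc/src/shapedescr.cpp:201: error: (-215:Assertion failed) count >= 0 && (depth == CV_32F || depth == CV_32S) in function 'minEnclosingCircle'
```

```bash
python3 - <<'E'
from h import *
f=load('top');g=grab('side');w=grab('wrist')
print('jar',circ(f,(.60,-.189),.04,.055,.075,.066))
C=cloud(g);m=mask(g,(4,90,60),(14,255,255),(190,180,300,270))>0;print('bar side z',np.percentile(C[m][:,2],[10,50,90]))
print('bar wrist',wrect(w,mask(w,(4,110,60),(12,255,255),(200,60,400,250)),.034))
cv2.imwrite('pics/end.png',np.hstack([w['frame'][60:300,130:530][...,::-1],cv2.resize(g['frame'][150:410,190:450],(500,500))[60:300,:350,::-1]]))
E
```

```text
jar (array([ 0.6043, -0.1929]), 0.0225, 209, np.float64(0.0656))
bar side z [0.01107356 0.03245588 0.0338899 ]
bar wrist (array([0.457 , 0.0917]), array([0.0504, 0.1118]), 86.5, array([0.4538, 0.0921], dtype=float32), 5338)
```

View pics/end.png

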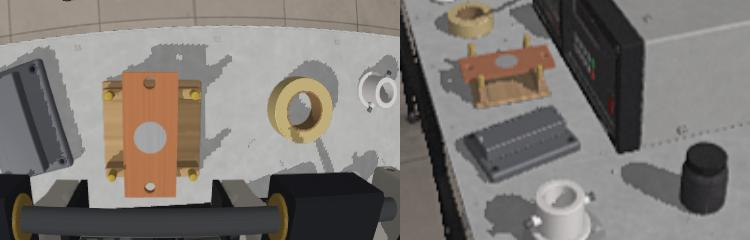

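The final view shows the bar flat between its four pegs, with the plated spot at (150,137). Lid, chamber, saddle and jar all measure in place, and the tape looks untouched. Handing in.

```bash
python3 -c "
from station import arm
print(arm.job_done())"
```

```text
the job is handed in; nothing more can be done
None
```

I stripped the cell in order and handed the job in at about 37 s: lid on the pot, chamber over the post, saddle on the tray and bar on the rack, all measured in place, with the jar and tape left alone; the hand-in returned no verdict.

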